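Make up the staining kit and the sampling kit

ROBOT

A 7-joint arm with a two-finger parallel gripper is mounted at the origin on a cart in front of the work surface, level with it; the furniture and walls round the work are solid. World frame = base frame: x ahead of the robot, y to its left, z up, the work surface at z = 0. Lengths are in mm, angles in rad, forces in N, time in s.
With the tool pointing down it reaches from about 350 to 900 mm from the base axis. Payload 8.1 kg.
Tool frame: the origin (TCP) lies midway between the tips of the shut fingers; the grasp point (between the pads) lies 19 mm behind it; z points along the fingers, y is the line along which they close (so a half turn about z gives the same grasp; the last joint's range is limited). The gripper opens to 92 mm and grips with 3 to 60 N. Pads are 19 mm wide; open, the fingers measure 130 mm over their backs; the gripper's body (75 mm by 190 mm) begins 47 mm behind the grasp point.
Start: joints at [1.227, 0.434, 0.025, 1.573, -0.012, 1.134, -0.075], TCP at [149.025, -606.987, 226.742] pointing down, gripper open.
Joint ranges: [-2.62, 2.62], [-0.44, 2.09], [-1.27, 1.32], [0.08, 2.57], [-1.32, 4.46], [0.12, 2], [-2.74, 2.74]. Speed limits (rad/s): [2.22, 2.22, 3.01, 3.01, 3.14, 3.14, 3.14].

INTERFACE

Orientations are given as a unit quaternion [w, x, y, z].
In Python, from cell import read_state, get_image, camera_info, job_done gives the robot as it stands. The module is installed in compiled form; this text tells all that it offers.
- The arm moves only by the tool play_rows, never from a script. Its argument "deltas" is a list of rows, each a list of 6 numbers: the shift along the tool's x, y, z in cm, then the turn, a rotation vector about the tool's x, y, z in rad. In form: [[dx, dy, dz, wx, wy, wz], ...]. A call has 1 to 8 rows; each row shifts and turns the commanded pose from where the row before left it, along the tool's axes as they then stand; what a row does not reach is not made up. A row lasts 1/10 s, in which the tool goes at most 50 mm and 8.59 degrees, less where a joint would pass 70% of its speed; a pose out of reach is approached as far as the arm can. A call is refused whole if a number of a shift passes 5 or a number of a turn 0.15, either way. A call with a gripper value outside its range is refused whole. "claw" is the closure in counts, from 0 (fully open) to 255 (shut), set as the call begins (left out, the last holds). The fingers move at their own pace and stop on an object; "force" is the grip in N (left out, the last holds). Time passes only in rows, so rows that do not move let the fingers close. It gives the time, the measured TCP pose, the force, the opening and the grip force at its end, in the units of the state.
- read_state(): the state, without advancing time (a new reading comes with each control period).
- get_image(name): name is "scene" or "top" or "wrist"; returns the picture (480x640x3 uint8, red, green, blue); there is no depth.
- camera_info(name): a dict with "mtx" (3x3 intrinsics, pixels), "extrinsics" (4x4, takes a point from camera to world coordinates); the wrist camera has in their place "tool_from_camera" (4x4, takes a point from camera to tool coordinates, whose origin is the TCP and whose axes are the flange's). Camera axes: x right, y down, z forward; pixel columns grow to the right and rows downward; lengths in mm; the calibration is good to about 2 mm. A picture is of the moment at which its call begins: read the wrist's pose just before it. camera_info takes no time and is no camera call.
- job_done(): hands the job in; it is judged then, once.
The state is a dict: "time_s": time; "joint_pos": joint angles; "joint_vel": joint speeds; "tau": joint torques, N m; "ee_pos": TCP position; "orientation": TCP orientation; "contact_force": force on the tool from outside, world axes, zero at the start; "ft_torque": the same for the moment, N m; "finger_gap": opening from 0.0 (shut) to 1.0 (fully open); "grasp_force": force on a finger pad.
Only numpy, scipy, OpenCV 4.12 (cv2) and the standard library are available. Lean on these libraries where they do the work, as an engineer would, in place of code of your own. Each camera call takes 0.05 s, during which the arm holds its last target. There are 200 camera calls.

TASK

Make up the two kits from the stock laid out round the trays. Into the tray with the round well goes the staining kit: the amber dropper bottle of stain standing in the well and the tweezers in the long slot; into the tray with the two short slots goes the sampling kit: a sample tube in each short slot and the thick marker in the long slot. Everything must lie fully down in its pocket; keep the dropper bottle upright all the way, and leave the blue-capped buffer bottle, the ballpoint and the tape roll where they are.

Things in the scene. Friction and masses are not known exactly. Their poses are not given: they have to be found in the camera images.
- staining_tray: White kit tray 184 x 190 mm (x, y) with two pockets: round well, 56 mm diameter, at (48, 0) mm; long slot 28 x 150 mm (x, y) at (-46, 0) mm. Origin: centre of the underside; fixed; pocket floors 10 mm, dark insert top 20, rim 25 mm above table. Finger cut-outs to the floor at each slot's middle: 40 mm in y, 38 mm to both sides in x. Yaw within 0.2 rad, left or right.
- sampling_tray: White kit tray 184 x 190 mm (x, y) with three pockets: long slot 28 x 150 mm (x, y) at (-46, 0) mm; two short slots 28 x 78 mm at (46, 44) and (46, -44) mm. Origin: centre of the underside; fixed; pocket floors 10 mm, dark insert top 20, rim 25 mm above table. Finger cut-outs to the floor at each slot's middle: 40 mm in y, 38 mm to both sides in x. Yaw within 0.2 rad, left or right.
- stain_bottle: Small amber dropper bottle with a paper label and a black rubber teat, standing: body diameter 44 mm, straight up to 56 mm height, shoulder to 68, black collar of 25 mm diameter to 81, teat to 100 mm; 0.08 to 0.15 kg. Origin: centre of the underside, z up the bottle. Grip it round the body.
- tweezers: Steel tweezers lying flat near the trays, 124 mm long in y, 15 mm wide in x, 8 mm thick. Origin: centre of the underside. Either end may point either way.
- marker_center (a point): Thick white marker pen with a red cap, lying, 135 mm long in y, 16 mm thick. This point is its middle, on its long axis (8 mm above what it lies on); y runs along it, x is across (level at the start). Either way round is right.
- tube_a_center (a point): One of two alike capped sample tubes, lying: white label, yellow cap, dark foot; 63 mm long in y, 16 mm thick. This point is its middle, on its long axis (8 mm above what it lies on); y runs along it, x is across (level at the start).
- tube_b_center (a point): The other capped sample tube, the same as tube_a; the two may be exchanged. Same point and axes.
- buffer_bottle: Bystander among the stock: big reagent bottle, clear with a blue cap, 70 mm diameter, 129 mm tall. Origin: centre of the underside. Belongs to neither kit; leave it where it stands.
- ballpoint: Bystander: thin black ballpoint pen, lying, 145 x 12 x 9 mm, long in y. Origin: centre of the underside. Belongs to neither kit.
- tape_roll: Bystander: roll of masking tape lying flat, 104 mm across, 25 mm high. Origin: centre of the underside. Belongs to neither kit.

How it is judged:
By the outcome, as a careful person would: the job done as asked, in the order asked, and still so for the second after the job is handed in, with the robot touching nothing.
It also fails if it takes over 115 s, if anything falls off the work surface, if the arm or the gripper's body presses on something with over 40 N, if the wrist force passes 120 N, or if a joint passes its speed limit or range.

## Working session

There is one attempt and no reset: what is moved stays moved. The work goes in short steps, Python scripts to look and compute and a tool call to move; the robot and the scene stay as the last step left them, time stands still between calls to the robot, and variables do not carry over. Pictures are saved under pics/ and viewed, at most 14 in all, crops included, and the job is handed in when it is done.

Besides the shell and the picture viewer there is one more tool, called after "Emit:" as name(argument=value, ...), one argument or row to a line, values as JSON. play_rows: Moves the arm, as the interface text tells. Its arguments: {"type":"object","properties":{"deltas":{"type":"array","items":{"type":"array","items":{"type":"number"}}},"claw":{"type":"number"},"force":{"type":"number"}},"required":["deltas"]}

```bash
mkdir -p pics; python3 - <<'E'
from cell import *
import cv2,numpy as np
np.set_printoptions(precision=4,suppress=True)
for n in("top","scene"):
    cv2.imwrite(f"pics/{n}0.png",get_image(n)[:,:,::-1]);i=camera_info(n);print(n,i["mtx"],i["extrinsics"])
print(camera_info("wrist"));print(read_state())
E
```

```text
top [[554.1025   0.     316.728 ]
 [  0.     554.1025 236.4439]
 [  0.       0.       1.    ]] [[  -0.011    -0.9919    0.1266  370.9797]
 [  -0.9996    0.0079   -0.0254   18.4275]
 [   0.0242   -0.1269   -0.9916 1346.1319]
 [   0.        0.        0.        1.    ]]
scene [[550.5767   0.     320.9392]
 [  0.     550.5767 240.4538]
 [  0.       0.       1.    ]] [[  -0.4391   -0.3687    0.8193 -812.8822]
 [  -0.8984    0.1891   -0.3964  671.7755]
 [  -0.0088   -0.9101   -0.4142  760.2162]
 [   0.        0.        0.        1.    ]]
{'mtx': array([[370.8685,   0.    , 320.1717],
       [  0.    , 370.8685, 239.1103],
       [  0.    ,   0.    ,   1.    ]]), 'tool_from_camera': array([[   0.0009,   -0.9554,   -0.2954,   80.2905],
       [   1.    ,    0.001 ,   -0.0001,    0.3492],
       [   0.0004,   -0.2954,    0.9554, -158.5353],
       [   0.    ,    0.    ,    0.    ,    1.    ]])}
{'time_s': 0.1, 'joint_pos': array([ 1.2274,  0.4351,  0.025 ,  1.574 , -0.0116,  1.134 , -0.0751]), 'joint_vel': array([-0.0002,  0.0004,  0.0014, -0.0027, -0.0006, -0.0006,  0.0009]), 'tau': array([  0.0028, -66.9129,   0.9881, -31.5146,  -0.0604,   0.0375,
         0.    ]), 'ee_pos': array([ 148.8889, -606.5485,  226.0516]), 'orientation': array([-0.0007,  0.9928,  0.12  , -0.0001]), 'contact_force': array([ 0.0938,  0.6875, -0.5614]), 'ft_torque': array([ 0.0202, -0.0026, -0.003 ]), 'grasp_force': 0.0, 'finger_gap': 1.001378389909711}
```

View pics/top0.png

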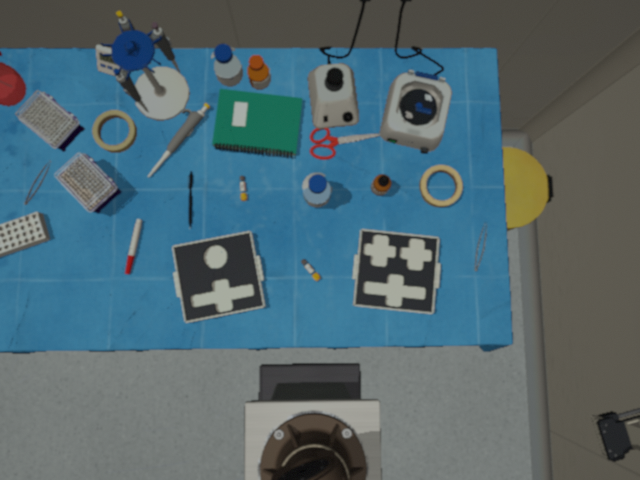

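View pics/scene0.png

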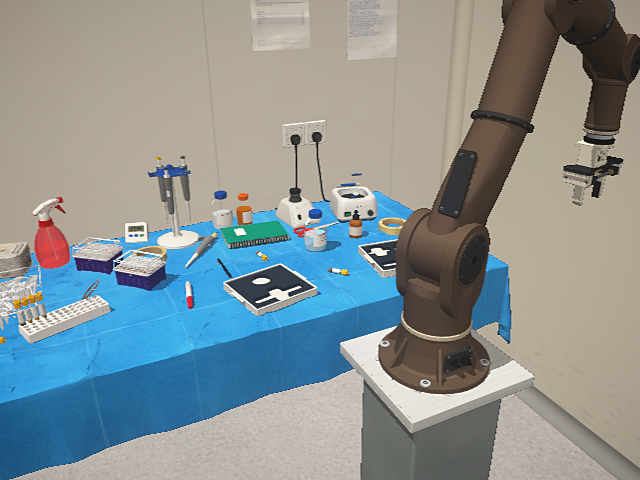

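The top view shows the staining tray at (218,277), the sampling tray at (397,271), the stain bottle at (381,185) and tubes at (243,188) and (311,270). The marker is at (134,246). The possible tweezers at (481,247) or (37,183) need a closer look.

```bash
cat > h.py <<'E'
from cell import *
import cv2,numpy as np
from scipy.spatial.transform import Rotation as R
np.set_printoptions(precision=3,suppress=True)
def cam(n):
    i=camera_info(n)
    if n!="wrist": return i["mtx"],i["extrinsics"]
    s=read_state();T=np.eye(4);q=s["orientation"]
    T[:3,:3]=R.from_quat([q[1],q[2],q[3],q[0]]).as_matrix();T[:3,3]=s["ee_pos"]
    return i["mtx"],T@i["tool_from_camera"]
def ray(c,p):
    K,E=c;d=E[:3,:3]@np.linalg.solve(K,[p[0],p[1],1.]);return E[:3,3],d
def plane(c,p,z):
    o,d=ray(c,p);return o+d*(z-o[2])/d[2]
def tri(c1,p1,c2,p2):
    A=[];b=[]
    for c,p in((c1,p1),(c2,p2)):
        o,d=ray(c,p);d=d/np.linalg.norm(d);P=np.eye(3)-np.outer(d,d);A.append(P);b.append(P@o)
    A,b=np.vstack(A),np.hstack(b);x=np.linalg.lstsq(A,b,rcond=None)[0];return x,np.linalg.norm(A@x-b)
def proj(c,X):
    K,E=c;q=K@(np.linalg.inv(E)@np.append(X,1))[:3];return q[:2]/q[2]
def hsv(im): return cv2.cvtColor(im,cv2.COLOR_RGB2HSV)
def blobs(m,amin=10):
    n,l,st,ce=cv2.connectedComponentsWithStats(m.astype(np.uint8));out=[]
    for k in range(1,n):
        if st[k,4]>=amin:
            p=np.argwhere(l==k)[:,::-1].astype(np.float32);out.append((st[k,4],ce[k],p))
    return sorted(out,key=lambda t:-t[0])
def axis(p): # centre, direction, extent of pts (2D)
    (c,s,a)=cv2.minAreaRect(np.float32(p));return c,s,a
E
cat > a.py <<'E'
from h import *
a=cv2.imread("pics/top0.png");print(a.shape)
c1=cv2.resize(a[215:305,440:510],None,fx=5,fy=5,interpolation=2);c2=cv2.resize(a[150:240,5:75],None,fx=5,fy=5,interpolation=2)
cv2.imwrite("pics/tw.png",np.hstack([c1,c2]))
c=cam("top");H=hsv(a[:,:,::-1].copy())
for nm,p,z in[("stain tray",(218,277),20),("samp",(397,271),20),("bottle",(381,180),100),("tubeA",(243,188),8),("tubeB",(311,270),8),("marker",(134,246),8),("tw?",(481,247),4),("tw2",(37,183),4),("buffer",(318,184),129),("tape",(441,186),20)]: print(nm,plane(c,p,z))
for r in((165,225,275,330),(345,220,450,320)):
    m=np.zeros(H.shape[:2],bool);x0,y0,x1,y1=r;m[y0:y1,x0:x1]=(H[y0:y1,x0:x1,2]<70)
    b=blobs(m,500)[0];print("insert",b[0],axis([plane(c,p,20)[:2] for p in b[2]]))
    m[:]=0;m[y0:y1,x0:x1]=(H[y0:y1,x0:x1,2]>130)&(H[y0:y1,x0:x1,1]<60)
    for b in blobs(m,60):print(" light",b[0],b[1],axis([plane(c,p,10)[:2] for p in b[2]]))
E
python3 a.py
```

```text
(480, 640, 3)
stain tray [444.849 220.67   20.   ]
samp [ 455.09  -207.532   20.   ]
bottle [ 660.059 -163.073  100.   ]
tubeA [663.177 163.886   8.   ]
tubeB [460.238  -1.087   8.   ]
marker [522.129 425.034   8.   ]
tw? [ 513.05  -418.941    4.   ]
tw2 [679.392 666.087   4.   ]
buffer [644.935 -16.893 129.   ]
tape [ 662.772 -322.137   20.   ]
insert 3788 ((447.4948425292969, 221.38743591308594), (173.40769958496094, 179.21942138671875), 10.527249336242676)
 light 978 [222.54  295.147] ((401.7101135253906, 210.727294921875), (139.84332275390625, 75.20609283447266), 78.15332794189453)
 light 665 [216.552 275.717] ((447.9730529785156, 222.7781982421875), (189.5911407470703, 210.33116149902344), 10.637836456298828)
 light 376 [215.689 256.609] ((494.87115478515625, 228.73184204101562), (50.490455627441406, 50.79179000854492), 89.52128601074219)
insert 2613 ((455.804443359375, -205.720458984375), (178.58689880371094, 173.5178985595703), 83.42123413085938)
 light 970 [394.41  290.107] ((409.66033935546875, -201.9339599609375), (75.77770233154297, 140.16943359375), 15.562538146972656)
 light 662 [394.644 271.221] ((456.5191650390625, -207.28765869140625), (211.21795654296875, 189.07850646972656), 83.47684478759766)
 light 604 [379.578 250.291] ((506.11260986328125, -169.12680053710938), (68.45570373535156, 70.38504028320312), 41.26509475708008)
 light 601 [415.664 254.126] ((496.812744140625, -255.64178466796875), (66.62995147705078, 71.6497802734375), 43.6272087097168)
```

View pics/tw.png

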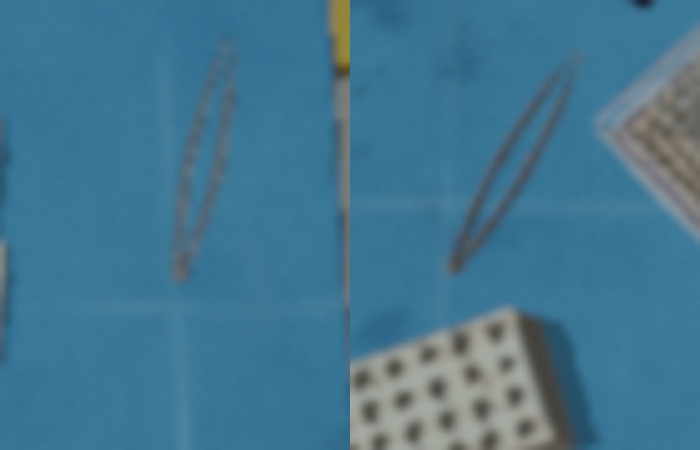

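There are two tweezers. The left pair is about 950 mm away, out of reach and by the racks, so the right pair, at about (513,-419), is the stock. I'm moving over the stain bottle with the closing axis on the diagonal.

Emit:
play_rows(
  deltas=[
    [2, -1, 0, 0, 0, 0],
    [3.8, -2, 0, 0, 0, 0],
    [4, -2, 0, 0, 0, 0],
    [4, -2, 0, 0, 0, 0],
    [4, -2, 0, 0, 0, 0],
    [4, -2.1, 0, 0, 0, 0],
    [4, -2.1, 0, 0, 0, 0],
    [4, -2.1, 0, 0, 0, 0],
  ],
  claw=0,
  force=15,
)

```text
time_s: 0.9
ee_pos: [402.9, -385.8, 226.6]
orientation: [-0.0, 0.993, 0.12, -0.0]
contact_force: [0.3, -0.5, -0.2]
finger_gap: 0.998
grasp_force: 0.0
```

Emit:
play_rows(
  deltas=[
    [4, -2.1, 0, 0, 0, 0],
    [4, -2.1, 0, 0, 0, 0],
    [4, -2.1, 0, 0, 0, 0],
    [4, -2.1, 0, 0, 0, 0],
    [4, -2.1, 0, 0, 0, 0],
    [4, -2.1, 0, 0, 0, 0],
    [4, -2.1, 0, 0, 0, 0],
    [2, -1, 0, 0, 0, 0],
  ],
)

```text
time_s: 1.7
ee_pos: [658.2, -158.5, 225.9]
orientation: [-0.001, 0.992, 0.122, 0.0]
contact_force: [0.6, -0.2, -0.0]
finger_gap: 1.002
grasp_force: 0.0
```

Emit:
play_rows(
  deltas=[
    [0, 0, 0, 0, 0, -0.14],
    [0, 0, 0, 0, 0, -0.14],
    [0, 0, 0, 0, 0, -0.14],
    [0, 0, 0, 0, 0, -0.14],
    [0, 0, 0, 0, 0, -0.14],
    [0, 0, 0, 0, 0, -0.14],
    [0, 0, 0, 0, 0, -0.14],
    [0, 0, 0, 0, 0, -0.14],
  ],
)

```text
time_s: 2.5
ee_pos: [655.6, -163.4, 226.2]
orientation: [-0.0, 0.776, 0.631, -0.0]
contact_force: [0.2, -0.2, 0.1]
finger_gap: 1.003
grasp_force: 0.0
```

Emit:
play_rows(
  deltas=[
    [0, 0, 0, 0, 0, -0.14],
    [0, 0, 0, 0, 0, -0.14],
    [0, 0, 0, 0, 0, -0.14],
    [0, 0, 0, 0, 0, -0.14],
    [0, 0, 0, 0, 0, -0.14],
    [0, 0, 0, 0, 0, -0.14],
    [0, 0, 0, 0, 0, -0.14],
    [0, 0, 0, 0, 0, 0],
  ],
)

```text
time_s: 3.3
ee_pos: [655.5, -163.6, 226.1]
orientation: [-0.001, 0.389, 0.921, -0.0]
contact_force: [-0.2, -0.5, -0.9]
finger_gap: 0.998
grasp_force: 0.0
```

```bash
python3 - <<'E'
from h import *
c=cam("wrist");im=get_image("wrist");cv2.imwrite("pics/w1.png",im[:,:,::-1]);np.save("c_w1.npy",c[1])
print(read_state()["joint_pos"])
for z in(0,56,100):print(z,proj(c,[660,-163,z]))
E
```

```text
[ 0.549  0.604 -0.643  1.393  0.365  1.265  0.648]
0 [323.731 206.67 ]
56 [324.211 219.484]
100 [324.709 232.804]
```

View pics/w1.png

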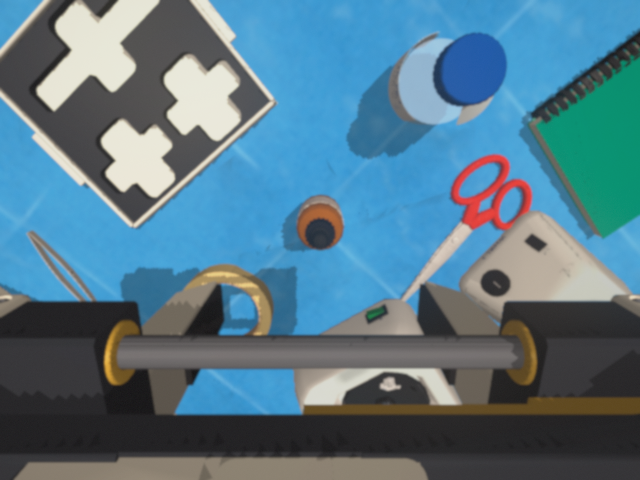

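The wrist view shows the bottle at about (320,222), with its black teat at (318,233). Buffer, scissors and tape are clear of the diagonal fingers.

```bash
python3 - <<'E'
from h import *
w=(camera_info("wrist")["mtx"],np.load("c_w1.npy"));t=cam("top")
def pick(f,roi,fn):
    H=hsv(cv2.imread(f)[:,:,::-1].copy());x0,y0,x1,y1=roi;m=np.zeros(H.shape[:2],bool);m[y0:y1,x0:x1]=fn(H)[y0:y1,x0:x1];return blobs(m,4)
blk=lambda H:(H[...,2]<55)
amb=lambda H:((H[...,0]<18)|(H[...,0]>170))&(H[...,1]>90)&(H[...,2]>40)
for n,c,f,r in(("w",w,"pics/w1.png",(285,185,355,260)),("t",t,"pics/top0.png",(366,168,398,200))):
    for k,fn in(("blk",blk),("amb",amb)):
        for b in pick(f,r,fn)[:2]:print(n,k,b[0],b[1],b[2].min(0),b[2].max(0),cv2.minEnclosingCircle(b[2]))
E
```

```text
w amb 868 [319.668 219.346] [298. 204.] [342. 244.] ((319.58026123046875, 225.62962341308594), 22.678590774536133)
t blk 82 [383.439 180.317] [379. 175.] [388. 185.] ((383.2930908203125, 180.12069702148438), 5.169349193572998)
t amb 158 [380.766 184.551] [373. 175.] [390. 191.] ((381.52325439453125, 183.1976776123047), 8.56103229522705)
```

```bash
python3 - <<'E'
from h import *
w=(camera_info("wrist")["mtx"],np.load("c_w1.npy"));t=cam("top")
H=hsv(cv2.imread("pics/w1.png")[:,:,::-1].copy())
m=np.zeros(H.shape[:2],bool);m[205:260,295:345]=(H[205:260,295:345,2]<90)
for b in blobs(m,20):print(b[0],b[1],b[2].min(0),b[2].max(0))
b=blobs(m,20)[0];print("teat",tri(w,b[1],t,(383.3,179.5)), plane(w,b[1],90),plane(t,(383.3,179.5),90))
print("body",tri(w,(320,225.6),t,(381.5,183.2)),plane(w,(320,222),56),plane(t,(381.5,183.2),56))
s=read_state();print(s["ee_pos"])
E
```

```text
702 [319.573 233.624] [305. 219.] [334. 248.]
teat (array([ 659.3  , -167.35 ,  100.298]), np.float64(2.86957659407666)) [ 659.54  -168.447   90.   ] [ 663.536 -169.921   90.   ]
body (array([ 660.857, -169.314,   60.932]), np.float64(0.9072767230264378)) [ 658.903 -167.376   56.   ] [ 662.468 -170.477   56.   ]
[ 655.618 -163.508  226.164]
```

Emit:
play_rows(
  deltas=[
    [-0.6, 0, 1.5, 0, 0, 0],
    [0, 0, 3, 0, 0, 0],
    [0, 0, 3, 0, 0, 0],
    [0, 0, 3, 0, 0, 0],
    [0, 0, 3, 0, 0, 0],
    [0, 0, 2.7, 0, 0, 0],
    [0, 0, 1.6, 0, 0, 0],
    [0, 0, 1, 0, 0, 0],
  ],
)

```text
time_s: 4.15
ee_pos: [659.2, -167.8, 36.6]
orientation: [-0.001, 0.391, 0.921, -0.0]
contact_force: [0.1, 0.3, 0.1]
finger_gap: 1.0
grasp_force: 0.0
```

Emit:
play_rows(
  deltas=[
    [0, 0, 0, 0, 0, 0],
    [0, 0, 0, 0, 0, 0],
    [0, 0, 0, 0, 0, 0],
    [0, 0, 0, 0, 0, 0],
    [0, 0, 0, 0, 0, 0],
    [0, 0, 0, 0, 0, 0],
    [0, 0, 0, 0, 0, 0],
    [0, 0, 0, 0, 0, 0],
  ],
  claw=200,
  force=15,
)

```text
time_s: 4.95
ee_pos: [660.2, -167.9, 39.0]
orientation: [0.0, 0.39, 0.921, -0.0]
contact_force: [-1.2, -1.4, 2.8]
finger_gap: 0.471
grasp_force: 15.0
```

Emit:
play_rows(
  deltas=[
    [0, 0, -0.5, 0, 0, 0],
    [0, 0, -1.5, 0, 0, 0],
    [0, 0, -2.5, 0, 0, 0],
    [0, 0, -3, 0, 0, 0],
    [0, 0, -3, 0, 0, 0],
    [0, 0, -3, 0, 0, 0],
    [0, 0, -2, 0, 0, 0],
    [0, 0, -0.5, 0, 0, 0],
  ],
)

```text
time_s: 5.75
ee_pos: [661.5, -167.3, 202.7]
orientation: [0.002, 0.39, 0.921, 0.001]
contact_force: [-0.0, -1.1, -2.0]
finger_gap: 0.472
grasp_force: 15.0
```

Emit:
play_rows(
  deltas=[
    [1, 0.4, 0, 0, 0, 0],
    [2, 0.8, 0, 0, 0, 0],
    [3, 1.2, 0, 0, 0, 0],
    [3.5, 1.4, 0, 0, 0, 0],
    [3.5, 1.4, 0, 0, 0, 0],
    [3.5, 1.4, 0, 0, 0, 0],
    [3.5, 1.4, 0, 0, 0, 0],
    [3.5, 1.4, 0, 0, 0, 0],
  ],
)

```text
time_s: 6.55
ee_pos: [561.7, 68.2, 197.3]
orientation: [-0.001, 0.39, 0.921, -0.001]
contact_force: [0.3, 1.0, -1.2]
finger_gap: 0.472
grasp_force: 15.0
```

Emit:
play_rows(
  deltas=[
    [3.5, 1.4, 0, 0, 0, 0],
    [3.5, 1.4, 0, 0, 0, 0],
    [3.5, 1.4, 0, 0, 0, 0],
    [3, 1.1, 0, 0, 0, 0],
    [2, 0.7, 0, 0, 0, 0],
    [1, 0.3, 0, 0, 0, 0],
    [0, 0, 0, 0, 0, 0],
    [0, 0, 0, 0, 0, 0],
  ],
)

```text
time_s: 7.35
ee_pos: [494.5, 227.5, 198.1]
orientation: [-0.0, 0.39, 0.921, -0.001]
contact_force: [-0.0, -1.3, -1.0]
finger_gap: 0.469
grasp_force: 15.0
```

```bash
python3 - <<'E'
from h import *
c=cam("wrist");im=get_image("wrist");cv2.imwrite("pics/w2.png",im[:,:,::-1]);np.save("c_w2.npy",c[1])
print(read_state()["ee_pos"],proj(c,[494.9,228.7,10]),proj(c,[494.9,228.7,20]))
E
```

```text
[494.826 227.174 198.161] [321.588 211.381] [321.603 213.771]
```

View pics/w2.png

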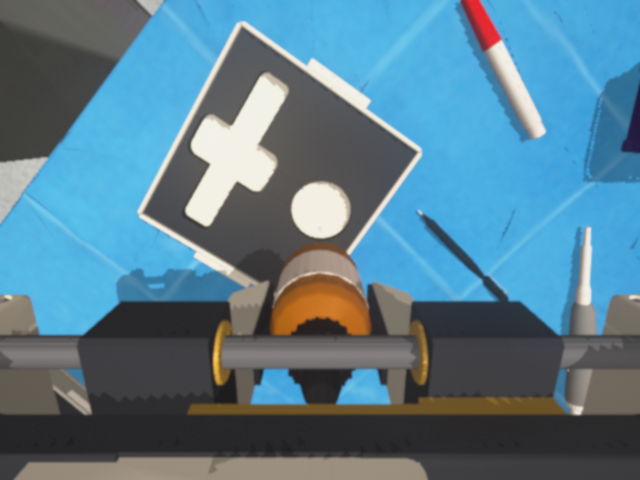

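The well is at (320,209), the slot's cross at about (235,150), and the bottle hangs upright in the grip. Next I'm fixing the well and the slot from two views.

```bash
python3 - <<'E'
from h import *
w=(camera_info("wrist")["mtx"],np.load("c_w2.npy"));t=cam("top")
H=hsv(cv2.imread("pics/w2.png")[:,:,::-1].copy())
m=np.zeros(H.shape[:2],bool);m[60:243,175:352]=((H[...,2]>150)&(H[...,1]<60))[60:243,175:352]
for b,tp in zip([b for b in blobs(m,800)],(None,None,None)):
    print(b[0],b[1],b[2].min(0),b[2].max(0),"@10",plane(w,b[1],10),"@20",plane(w,b[1],20),axis([plane(w,p,10)[:2] for p in b[2]]),axis([plane(w,p,20)[:2] for p in b[2]]))
    tp=(215.689,256.609) if b[1][0]>290 else (222.54,295.147);print(tri(w,b[1],t,tp))
# bottle in grip: amber/label silhouettes lateral & base
for z in(100-38,0):pass
print(proj(w,[494.83,227.17,198-38]))
E
```

```text
7464 [235.562 149.774] [185.  73.] [287. 225.] @10 [398.698 215.273  10.   ] @20 [399.88  217.281  20.   ] ((399.6875915527344, 211.81170654296875), (79.0074462890625, 145.7320098876953), 33.086875915527344) ((400.8406982421875, 213.91925048828125), (76.7277603149414, 141.5270233154297), 33.08689880371094)
(array([399.989, 212.883,   2.455]), np.float64(3.3238564649052798))
2638 [320.167 209.428] [291. 182.] [349. 238.] @10 [492.599 229.121  10.   ] @20 [491.071 230.73   20.   ] ((493.3146667480469, 228.17782592773438), (55.49972152709961, 54.63397216796875), 44.140811920166016) ((491.7663269042969, 229.81320190429688), (53.89828872680664, 53.05753707885742), 44.14076614379883)
(array([494.015, 228.69 ,   6.418]), np.float64(1.2369700531655057))
908 [326.709  78.309] [290.  60.] [351. 104.] @10 [416.248 315.957  10.   ] @20 [416.923 315.06   20.   ] ((413.8468322753906, 316.09002685546875), (63.475547790527344, 12.447884559631348), 10.63819408416748) ((414.59149169921875, 315.1886901855469), (61.643978118896484, 12.088729858398438), 10.63823127746582)
(array([453.082, 244.689, 233.993]), np.float64(78.13809540944398))
[319.992 271.684]
```

Emit:
play_rows(
  deltas=[
    [0.3, 0, 1, 0, 0, 0],
    [0.25, 0, 2, 0, 0, 0],
    [0, 0, 3, 0, 0, 0],
    [0, 0, 3, 0, 0, 0],
    [0, 0, 2.5, 0, 0, 0],
    [0, 0, 1, 0, 0, 0],
    [0, 0, 0, 0, 0, 0],
    [0, 0, 0, 0, 0, 0],
  ],
)

```text
time_s: 8.2
ee_pos: [491.0, 233.0, 74.4]
orientation: [0.0, 0.39, 0.921, 0.0]
contact_force: [0.4, -0.0, -0.4]
finger_gap: 0.469
grasp_force: 15.0
```

```bash
python3 - <<'E'
from h import *
c=cam("wrist");im=get_image("wrist");cv2.imwrite("pics/w3.png",im[100:400,160:480,::-1]);np.save("c_w3.npy",c[1])
print(read_state()["ee_pos"],proj(c,[493.5,228.8,10]))
E
```

```text
[491.241 233.113  74.79 ] [318.182 262.332]
```

View pics/w3.png

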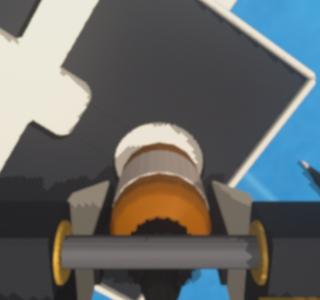

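The base is over the well to within about 1 mm both ways (well rim columns 275–363, bottle centred at 320). Lowering.

Emit:
play_rows(
  deltas=[
    [0.1, 0, 0.8, 0, 0, 0],
    [0, 0, 0.7, 0, 0, 0],
    [0, 0, 0.4, 0, 0, 0],
    [0, 0, 0.3, 0, 0, 0],
    [0, 0, 0.2, 0, 0, 0],
    [0, 0, 0, 0, 0, 0],
    [0, 0, 0, 0, 0, 0],
  ],
)

```text
time_s: 8.95
ee_pos: [489.9, 233.5, 49.8]
orientation: [0.0, 0.39, 0.921, 0.0]
contact_force: [-0.2, 0.4, -1.0]
finger_gap: 0.474
grasp_force: 15.0
```

Emit:
play_rows(
  deltas=[
    [0, 0, 0.1, 0, 0, 0],
    [0, 0, 0.1, 0, 0, 0],
    [0, 0, 0, 0, 0, 0],
    [0, 0, 0, 0, 0, 0],
  ],
)

```text
time_s: 9.35
ee_pos: [489.9, 233.5, 48.6]
orientation: [0.0, 0.39, 0.921, -0.0]
contact_force: [-3.5, -2.2, 10.9]
finger_gap: 0.472
grasp_force: 15.0
```

Emit:
play_rows(
  deltas=[
    [0, 0, 0, 0, 0, 0],
    [0, 0, 0, 0, 0, 0],
    [0, 0, 0, 0, 0, 0],
    [0, 0, 0, 0, 0, 0],
    [0, 0, -1, 0, 0, 0],
    [0, 0, -2, 0, 0, 0],
    [0, 0, -3, 0, 0, 0],
    [0, 0, -3, 0, 0, 0],
  ],
  claw=0,
)

```text
time_s: 10.15
ee_pos: [489.4, 233.5, 139.1]
orientation: [-0.0, 0.39, 0.921, -0.0]
contact_force: [0.8, -0.4, 0.2]
finger_gap: 0.999
grasp_force: 0.0
```

Emit:
play_rows(
  deltas=[
    [0, 0, -4, 0, 0, 0],
    [0, 0, -4, 0, 0, 0],
    [0, 0, -1, 0, 0, 0],
    [0, 0, 0, 0, 0, 0],
  ],
)

```text
time_s: 10.55
ee_pos: [490.6, 234.2, 229.9]
orientation: [0.001, 0.39, 0.921, 0.001]
contact_force: [0.4, 0.6, -1.2]
finger_gap: 0.998
grasp_force: 0.0
```

```bash
python3 - <<'E'
from h import *
c=cam("wrist");im=get_image("wrist");cv2.imwrite("pics/w4.png",im[:,:,::-1]);np.save("c_w4.npy",c[1])
print(read_state()["ee_pos"],proj(c,[493.5,228.8,110]),proj(c,[493.5,228.8,66]))
E
```

```text
[489.9   233.416 228.116] [317.445 238.526] [317.657 224.164]
```

View pics/w4.png

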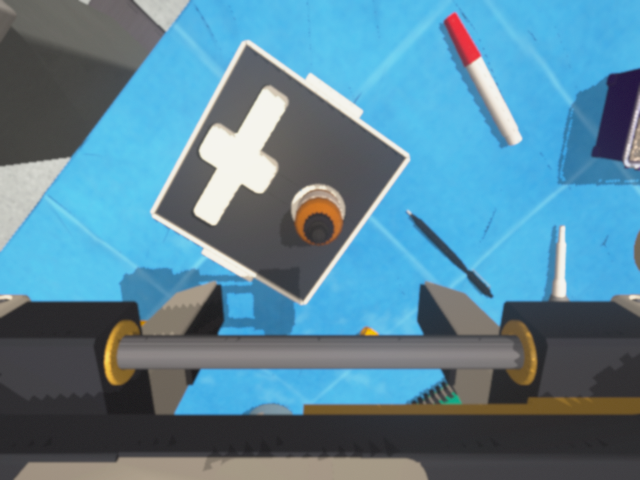

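The bottle stands upright in the well at (320,222), and the slot's cross is at (240,155). On to the tweezers.

Emit:
play_rows(
  deltas=[
    [-1.6, -1.5, 0, 0, 0, 0],
    [-3.2, -2.9, 0, 0, 0, 0],
    [-3.2, -2.9, 0, 0, 0, 0],
    [-3.2, -2.9, 0, 0, 0, 0],
    [-3.2, -2.9, 0, 0, 0, 0],
    [-3.2, -2.9, 0, 0, 0, 0],
    [-3.2, -2.9, 0, 0, 0, 0],
    [-3.2, -2.9, 0, 0, 0, 0],
  ],
)

```text
time_s: 11.4
ee_pos: [499.0, -92.5, 226.0]
orientation: [-0.001, 0.39, 0.921, -0.0]
contact_force: [0.6, 0.0, -0.7]
finger_gap: 0.999
grasp_force: 0.0
```

Emit:
play_rows(
  deltas=[
    [-3.2, -2.9, 0, 0, 0, 0],
    [-3.2, -2.9, 0, 0, 0, 0],
    [-3.2, -2.9, 0, 0, 0, 0],
    [-3.2, -2.9, 0, 0, 0, 0],
    [-3.2, -2.9, 0, 0, 0, 0],
    [-3.2, -2.9, 0, 0, 0, 0],
    [-3.2, -2.9, 0, 0, 0, 0],
    [-1.6, -1.5, 0, 0, 0, 0],
  ],
)

```text
time_s: 12.2
ee_pos: [508.6, -419.0, 224.7]
orientation: [-0.002, 0.392, 0.92, -0.001]
contact_force: [-0.2, -1.2, 0.2]
finger_gap: 1.005
grasp_force: 0.0
```

Emit:
play_rows(
  deltas=[
    [0, 0, 0, 0, 0, -0.12],
    [0, 0, 0, 0, 0, -0.12],
    [0, 0, 0, 0, 0, -0.12],
    [0, 0, 0, 0, 0, -0.12],
    [0, 0, 0, 0, 0, -0.12],
    [0, 0, 0, 0, 0, 0],
    [0, 0, 0, 0, 0, 0],
  ],
)

```text
time_s: 12.9
ee_pos: [510.3, -414.3, 226.2]
orientation: [-0.001, 0.102, 0.995, 0.001]
contact_force: [-0.6, 0.5, -0.0]
finger_gap: 1.002
grasp_force: 0.0
```

```bash
python3 - <<'E'
from h import *
c=cam("wrist");im=get_image("wrist");cv2.imwrite("pics/w5.png",im[:,:,::-1]);np.save("c_w5.npy",c[1])
s=read_state();print(s["ee_pos"],s["orientation"],s["joint_pos"],proj(c,[513,-419,4]))
E
```

```text
[ 510.479 -414.438  226.554] [-0.001  0.102  0.995  0.   ] [ 1.03   0.588 -0.702  1.44   0.385  1.256  1.658] [316.173 208.552]
```

View pics/w5.png

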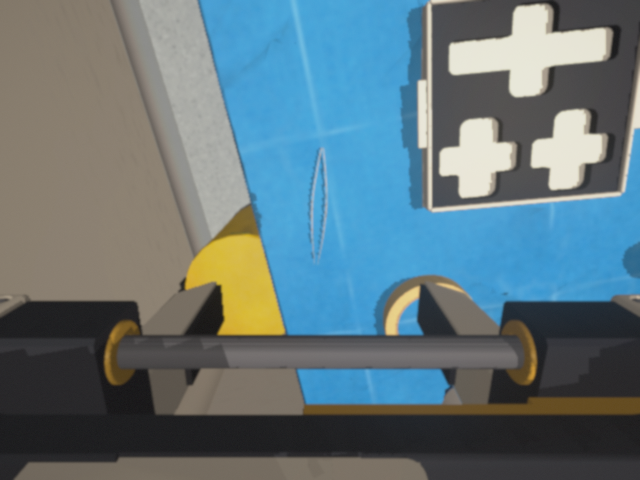

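The tweezers run from (322,148) to (316,262), nearly along tool x. The sampling tray's pockets are at upper right.

```bash
python3 - <<'E'
from h import *
w=(camera_info("wrist")["mtx"],np.load("c_w5.npy"));t=cam("top")
im=cv2.imread("pics/w5.png")[:,:,::-1].copy();H=hsv(im)
m=np.zeros(H.shape[:2],bool);m[142:268,304:336]=(H[142:268,304:336,1]<125)
m=cv2.morphologyEx(m.astype(np.uint8),cv2.MORPH_CLOSE,np.ones((5,5)))
b=blobs(m,60)[0];p=b[2];e1=p[p[:,1]<p[:,1].min()+3].mean(0);e2=p[p[:,1]>p[:,1].max()-3].mean(0)
W=[plane(w,q,4)[:2] for q in p];print(b[0],e1,e2,axis(W))
a,c=plane(w,e1,4),plane(w,e2,4);d=c-a;print(a,c,np.linalg.norm(d),np.arctan2(d[1],d[0]),(a+c)/2)
for e,q in((e1,(476,270)),(e2,(485,224.5))):print(tri(w,e,t,q))
s=read_state();T=R.from_quat(np.roll(s["orientation"],-1)).as_matrix();print("tool delta",T.T@((a+c)/2-s["ee_pos"]),"psi",np.arctan2(T[1,0],T[0,0]))
E
```

```text
773 [322.    148.154] [316. 256.] ((509.1920166015625, -415.65887451171875), (17.864723205566406, 116.53611755371094), 77.89318084716797)
[ 453.963 -400.689    4.   ] [ 564.507 -429.981    4.   ] 114.35876608788226 -0.25902639466350613 [ 509.235 -415.335    4.   ]
(array([ 454.716, -400.594,   14.5  ]), np.float64(1.8776245397882898))
(array([ 567.754, -431.604,   -0.241]), np.float64(2.9471582160908807))
tool delta [  0.692  -1.303 222.554] psi 2.937518492039398
```

Emit:
play_rows(
  deltas=[
    [-0.3, -0.1, 1.5, 0, 0, 0.05],
    [0, 0, 3.5, 0, 0, 0],
    [0, 0, 4, 0, 0, 0],
    [0, 0, 4, 0, 0, 0],
    [0, 0, 4, 0, 0, 0],
    [0, 0, 3, 0, 0, 0],
    [0, 0, 1.5, 0, 0, 0],
    [0, 0, 0.5, 0, 0, 0],
  ],
)

```text
time_s: 13.75
ee_pos: [512.9, -415.7, 6.1]
orientation: [-0.001, 0.126, 0.992, 0.001]
contact_force: [-0.3, -0.4, 0.5]
finger_gap: 1.001
grasp_force: 0.0
```

Emit:
play_rows(
  deltas=[
    [0, 0, 0, 0, 0, 0],
    [0, 0, 0, 0, 0, 0],
  ],
)

```text
time_s: 13.95
ee_pos: [514.8, -416.8, 9.4]
orientation: [0.001, 0.125, 0.992, -0.001]
contact_force: [0.1, 0.1, 1.0]
finger_gap: 0.998
grasp_force: 0.0
```

Emit:
play_rows(
  deltas=[
    [0, 0, 0.2, 0, 0, 0],
    [0, 0, 0.15, 0, 0, 0],
    [0, 0, 0, 0, 0, 0],
    [0, 0, 0, 0, 0, 0],
  ],
)

```text
time_s: 14.35
ee_pos: [513.7, -416.3, 4.5]
orientation: [0.0, 0.125, 0.992, -0.0]
contact_force: [-0.3, -0.3, -0.3]
finger_gap: 1.001
grasp_force: 0.0
```

Emit:
play_rows(
  deltas=[
    [0, 0, 0, 0, 0, 0],
  ],
)

```text
time_s: 14.45
ee_pos: [513.7, -416.3, 4.3]
orientation: [0.0, 0.125, 0.992, -0.0]
contact_force: [-0.7, -0.2, -0.3]
finger_gap: 0.994
grasp_force: 0.0
```

Emit:
play_rows(
  deltas=[
    [0, 0, 0.2, 0, 0, 0],
    [0, 0, 0, 0, 0, 0],
    [0, 0, 0, 0, 0, 0],
  ],
)

```text
time_s: 14.75
ee_pos: [513.6, -416.2, 2.1]
orientation: [-0.0, 0.125, 0.992, 0.0]
contact_force: [-0.5, -0.2, 0.7]
finger_gap: 0.997
grasp_force: 0.0
```

Emit:
play_rows(
  deltas=[
    [0, 0, 0, 0, 0, 0],
    [0, 0, 0, 0, 0, 0],
    [0, 0, 0, 0, 0, 0],
    [0, 0, 0, 0, 0, 0],
    [0, 0, 0, 0, 0, 0],
    [0, 0, 0, 0, 0, 0],
    [0, 0, 0, 0, 0, 0],
    [0, 0, 0, 0, 0, 0],
  ],
  claw=255,
  force=15,
)

```text
time_s: 15.55
ee_pos: [513.7, -416.2, 2.2]
orientation: [0.0, 0.125, 0.992, -0.0]
contact_force: [-0.7, 0.1, -0.4]
finger_gap: 0.352
grasp_force: 0.0
```

Emit:
play_rows(
  deltas=[
    [0, 0, 0, 0, 0, 0],
    [0, 0, 0, 0, 0, 0],
    [0, 0, 0, 0, 0, 0],
    [0, 0, 0, 0, 0, 0],
  ],
)

```text
time_s: 15.95
ee_pos: [513.6, -416.2, 2.2]
orientation: [-0.0, 0.125, 0.992, -0.0]
contact_force: [0.0, 0.1, 0.0]
finger_gap: 0.148
grasp_force: 15.0
```

Emit:
play_rows(
  deltas=[
    [0, 0, -0.5, 0, 0, 0],
    [0, 0, -1.5, 0, 0, 0],
    [0, 0, -3, 0, 0, 0],
    [0, 0, -3.5, 0, 0, 0],
    [0, 0, -3.5, 0, 0, 0],
    [0, 0, -3, 0, 0, 0],
    [0, 0, -2, 0, 0, 0],
    [0, 0, -1, 0, 0, 0],
  ],
)

```text
time_s: 16.75
ee_pos: [514.7, -416.5, 185.9]
orientation: [0.002, 0.125, 0.992, -0.001]
contact_force: [-0.2, -0.2, 0.2]
finger_gap: 0.147
grasp_force: 15.0
```

Emit:
play_rows(
  deltas=[
    [0.88, 1.93, 0, 0, 0, 0],
    [1.77, 3.87, 0, 0, 0, 0],
    [1.77, 3.87, 0, 0, 0, 0],
    [1.77, 3.87, 0, 0, 0, 0],
    [1.77, 3.87, 0, 0, 0, 0],
    [1.77, 3.87, 0, 0, 0, 0],
    [1.77, 3.87, 0, 0, 0, 0],
    [1.77, 3.87, 0, 0, 0, 0],
  ],
)

```text
time_s: 17.55
ee_pos: [456.3, -100.5, 182.3]
orientation: [-0.0, 0.125, 0.992, -0.0]
contact_force: [0.7, 0.0, 0.3]
finger_gap: 0.147
grasp_force: 15.0
```

Emit:
play_rows(
  deltas=[
    [1.77, 3.87, 0, 0, 0, 0],
    [1.77, 3.87, 0, 0, 0, 0],
    [1.77, 3.87, 0, 0, 0, 0],
    [1.77, 3.87, 0, 0, 0, 0],
    [1.77, 3.87, 0, 0, 0, 0],
    [1.77, 3.87, 0, 0, 0, 0],
    [1.77, 3.87, 0, 0, 0, 0],
    [0.88, 1.93, 0, 0, 0, 0],
  ],
)

```text
time_s: 18.35
ee_pos: [399.2, 215.6, 182.7]
orientation: [0.0, 0.123, 0.992, 0.001]
contact_force: [1.0, 0.5, -0.0]
finger_gap: 0.149
grasp_force: 15.0
```

Emit:
play_rows(
  deltas=[
    [0, 0, 0, 0, 0, 0.14],
    [0, 0, 0, 0, 0, 0.14],
    [0, 0, 0, 0, 0, 0.14],
    [0, 0, 0, 0, 0, 0.14],
    [0, 0, 0, 0, 0, 0.14],
    [0, 0, 0, 0, 0, 0.14],
    [0, 0, 0, 0, 0, 0.14],
    [0, 0, 0, 0, 0, 0.14],
  ],
)

```text
time_s: 19.15
ee_pos: [400.3, 211.8, 182.3]
orientation: [0.0, 0.635, 0.772, -0.0]
contact_force: [-0.5, 0.1, -0.5]
finger_gap: 0.154
grasp_force: 15.0
```

Emit:
play_rows(
  deltas=[
    [0, 0, 0, 0, 0, 0],
    [0, 0, 0, 0, 0, 0],
    [0, 0, 0, 0, 0, 0],
  ],
)

```text
time_s: 19.45
ee_pos: [400.5, 211.8, 182.2]
orientation: [0.0, 0.632, 0.775, -0.0]
contact_force: [0.5, 0.4, -0.3]
finger_gap: 0.143
grasp_force: 15.0
```

```bash
python3 - <<'E'
from h import *
c=cam("wrist");im=get_image("wrist");cv2.imwrite("pics/w6.png",im[:,:,::-1]);np.save("c_w6.npy",c[1])
s=read_state();T=R.from_quat(np.roll(s["orientation"],-1)).as_matrix();print(s["ee_pos"],"psi",np.arctan2(T[1,0],T[0,0]),T.T@(np.array([400.8,211.5,12])-s["ee_pos"]))
E
```

```text
[400.538 211.826 182.176] psi 1.7733476010330402 [ -0.357   0.226 170.176]
```

View pics/w6.png

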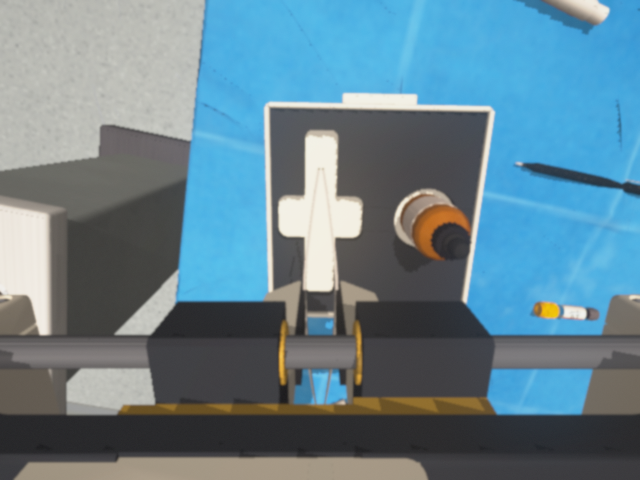

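The slot is upright in the image at columns about 303–337 (centre (320,215)). The tweezers point straight along it, with the tip at (320,168). I'm measuring the slot once more from here.

```bash
python3 - <<'E'
from h import *
w=(camera_info("wrist")["mtx"],np.load("c_w6.npy"));s=read_state();T=R.from_quat(np.roll(s["orientation"],-1)).as_matrix()
H=hsv(cv2.imread("pics/w6.png")[:,:,::-1].copy());m=(H[...,2]>150)&(H[...,1]<60)
L=[];Rr=[]
for v in list(range(140,190,4))+list(range(245,285,4)):
    u=np.flatnonzero(m[v,295:345])+295;L.append(plane(w,(u[0],v),20)[:2]);Rr.append(plane(w,(u[-1],v),20)[:2])
for z,q in(("L",L),("R",Rr)):
    f=cv2.fitLine(np.float32(q),cv2.DIST_HUBER,0,.01,.01).ravel();print(z,f,np.arctan2(f[1],f[0]))
u=[np.flatnonzero(m[180:260,k]) +180 for k in(285,290,350,355)];print([(a[0],a[-1]) for a in u])
for k,a in zip((285,290,350,355),u):
    p=(plane(w,(k,a[0]),20)+plane(w,(k,a[-1]),20))/2;print((T.T@(p-s["ee_pos"])))
mid=(np.mean(L,0)+np.mean(Rr,0))/2;print(T.T@(np.append(mid,20)-s["ee_pos"]))
E
```

```text
L [  0.181  -0.984 380.883 241.882] -1.389256
R [  0.207  -0.978 413.658 220.282] -1.3619667
[(np.int64(196), np.int64(235)), (np.int64(195), np.int64(236)), (np.int64(197), np.int64(237)), (np.int64(197), np.int64(236))]
[  2.415 -31.069 162.182]
[  2.394 -26.63  162.181]
[  1.147  26.666 162.17 ]
[  1.627  31.095 162.169]
[  8.507   0.341 162.175]
```

Lowering straight down would bring the gripper body (±95 mm along the closing line, bottom about 66 mm above the tip) into the bottle's teat. I'm tilting it away from the bottle by 0.28 rad before the final lowering.

Emit:
play_rows(
  deltas=[
    [0.2, 0, 1, 0, 0, 0],
    [0, 0, 2.5, 0, 0, 0],
    [0, 0, 3, 0, 0, 0],
    [0, 0, 3, 0, 0, 0],
    [0, 0, 2, 0, 0, 0],
    [0, 0, 0.5, 0, 0, 0],
    [0, 0, 0, 0, 0, 0],
  ],
)

```text
time_s: 20.2
ee_pos: [399.6, 213.8, 61.5]
orientation: [-0.001, 0.633, 0.774, -0.001]
contact_force: [0.2, -0.2, 0.3]
finger_gap: 0.145
grasp_force: 15.0
```

Emit:
play_rows(
  deltas=[
    [0, 0, 0, -0.07, 0, 0],
    [0, 0, 0, -0.07, 0, 0],
    [0, 0, 0, -0.07, 0, 0],
    [0, 0, 0, -0.07, 0, 0],
    [0, 0, 0, 0, 0, 0],
    [0, 0, 0, 0, 0, 0],
  ],
)

```text
time_s: 20.8
ee_pos: [400.6, 214.7, 63.2]
orientation: [0.089, 0.626, 0.767, 0.108]
contact_force: [-0.6, -0.0, -0.4]
finger_gap: 0.148
grasp_force: 15.0
```

Emit:
play_rows(
  deltas=[
    [0, -0.2, 0.7, 0, 0, 0],
    [0, -0.3, 1.05, 0, 0, 0],
    [0, -0.3, 1.05, 0, 0, 0],
    [0, -0.2, 0.7, 0, 0, 0],
    [0, -0.05, 0.15, 0, 0, 0],
    [0, 0, 0, 0, 0, 0],
    [0, 0, 0, 0, 0, 0],
    [0, 0, 0, 0, 0, 0],
  ],
)

```text
time_s: 21.6
ee_pos: [400.9, 213.9, 24.7]
orientation: [0.088, 0.627, 0.766, 0.108]
contact_force: [0.2, -0.9, -0.1]
finger_gap: 0.148
grasp_force: 15.0
```

Emit:
play_rows(
  deltas=[
    [0, -0.07, 0.25, 0, 0, 0],
    [0, -0.05, 0.2, 0, 0, 0],
    [0, -0.05, 0.15, 0, 0, 0],
    [0, 0, 0, 0, 0, 0],
    [0, 0, 0, 0, 0, 0],
    [0, 0, 0, 0, 0, 0],
  ],
)

```text
time_s: 22.2
ee_pos: [400.3, 213.9, 18.1]
orientation: [0.088, 0.627, 0.767, 0.108]
contact_force: [-0.2, -1.2, 0.0]
finger_gap: 0.15
grasp_force: 15.0
```

```bash
python3 - <<'E'
from h import *
im=get_image("wrist");cv2.imwrite("pics/w7.png",im[:,:,::-1])
E
```

```text
(no output)
```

View pics/w7.png

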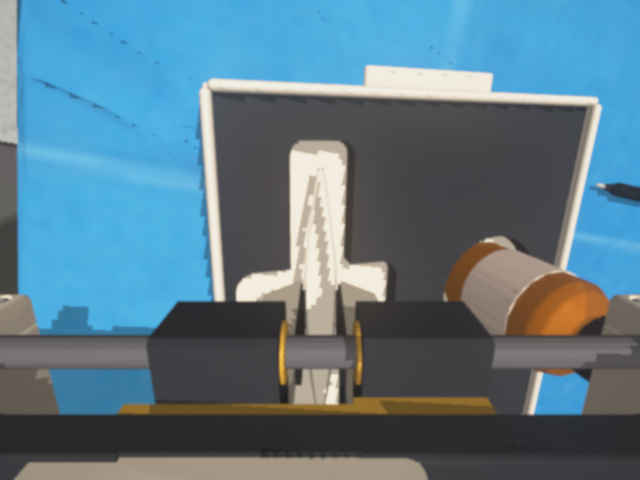

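The tweezers' tip lies inside the slot at (320,168), clear of the walls. Going down a little further before the release.

Emit:
play_rows(
  deltas=[
    [0, -0.05, 0.15, 0, 0, 0],
    [0, -0.03, 0.1, 0, 0, 0],
    [0, 0, 0, 0, 0, 0],
    [0, 0, 0, 0, 0, 0],
  ],
)

```text
time_s: 22.65
ee_pos: [400.2, 213.8, 15.3]
orientation: [0.088, 0.627, 0.767, 0.108]
contact_force: [-0.6, 0.3, -0.2]
finger_gap: 0.15
grasp_force: 15.0
```

Emit:
play_rows(
  deltas=[
    [0, 0, 0, 0, 0, 0],
    [0, 0, 0, 0, 0, 0],
    [0, 0, 0, 0, 0, 0],
    [0, 0, 0, 0, 0, 0],
  ],
  claw=190,
)

```text
time_s: 23.05
ee_pos: [400.2, 213.8, 15.4]
orientation: [0.088, 0.627, 0.767, 0.108]
contact_force: [-0.1, -0.3, 0.6]
finger_gap: 0.253
grasp_force: 0.0
```

Emit:
play_rows(
  deltas=[
    [0, 0.14, -0.48, 0, 0, 0],
    [0, 0.28, -0.96, 0, 0, 0],
    [0, 0.55, -1.92, 0, 0, 0],
    [0, 0.83, -2.88, 0, 0, 0],
    [0, 0, 0, 0.07, 0, 0],
    [0, 0, 0, 0.07, 0, 0],
    [0, 0, 0, 0.07, 0, 0],
    [0, 0, 0, 0.07, 0, 0],
  ],
)

```text
time_s: 23.85
ee_pos: [400.3, 213.7, 80.8]
orientation: [-0.001, 0.633, 0.774, -0.001]
contact_force: [0.3, -0.8, -0.4]
finger_gap: 0.259
grasp_force: 0.0
```

Emit:
play_rows(
  deltas=[
    [0, 0, -2, 0, 0, 0],
    [0, 0, -4, 0, 0, 0],
    [0, 0, -4, 0, 0, 0],
    [0, 0, -4, 0, 0, 0],
    [0, 0, -1, 0, 0, 0],
    [0, 0, 0, 0, 0, 0],
    [0, 0, 0, 0, 0, 0],
  ],
  claw=60,
)

```text
time_s: 24.55
ee_pos: [399.8, 213.2, 229.3]
orientation: [-0.0, 0.633, 0.774, -0.001]
contact_force: [-0.1, -0.5, 0.4]
finger_gap: 0.756
grasp_force: 0.0
```

```bash
python3 - <<'E'
from h import *
c=cam("wrist");im=get_image("wrist");cv2.imwrite("pics/w8.png",im[:,:,::-1]);np.save("c_w8.npy",c[1])
s=read_state();T=R.from_quat(np.roll(s["orientation"],-1)).as_matrix();print(s["ee_pos"],s["orientation"],"psi",np.arctan2(T[1,0],T[0,0]))
E
```

```text
[399.551 213.147 228.871] [-0.     0.633  0.774 -0.001] psi 1.7706074522629351
```

View pics/w8.png

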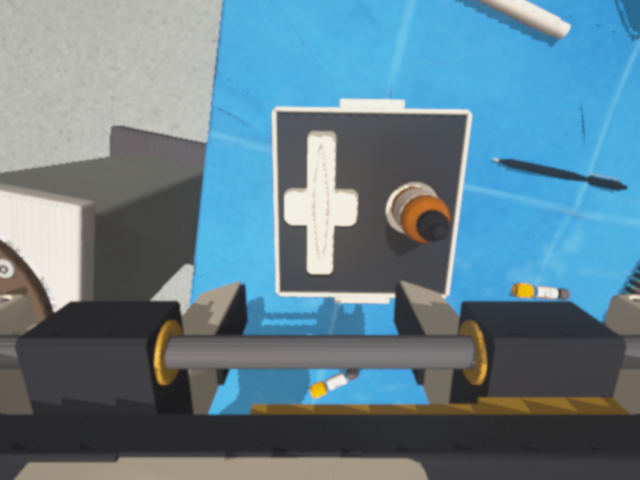

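The tweezers lie flat in the slot (318,205) and the bottle is still upright. Now measuring the tubes and marker from the top view.

```bash
cat > tube.py <<'E'
from h import *
def obj(im,roi,c,z,smax=130,amin=30):
    """non-blue elongated thing in roi -> centre, axis angle, sizes at height z"""
    H=hsv(im);x0,y0,x1,y1=roi;m=np.zeros(H.shape[:2],bool)
    nb=~((H[...,0]>95)&(H[...,0]<118)&(H[...,1]>smax))
    m[y0:y1,x0:x1]=nb[y0:y1,x0:x1];b=blobs(m,amin)[0]
    W=np.float32([plane(c,p,z)[:2] for p in b[2]]);(cx,cy),(a,bb),_=r=cv2.minAreaRect(W)
    P=cv2.boxPoints(r);e=P[1]-P[0];f=P[2]-P[1];l=e if np.hypot(*e)>np.hypot(*f) else f
    return b[1],np.array([cx,cy]),np.arctan(l[1]/l[0]) if l[0] else np.pi/2,sorted((a,bb)),b
E
python3 - <<'E'
from tube import *
im=cv2.imread("pics/top0.png")[:,:,::-1].copy();t=cam("top")
for n,r in(("A",(232,172,254,206)),("B",(298,254,326,286)),("M",(120,214,148,280))):
    o=obj(im,r,t,8);print(n,o[:4],o[4][0])
im=cv2.imread("pics/w8.png")[:,:,::-1].copy();w=(t[0]*0+camera_info("wrist")["mtx"],np.load("c_w8.npy"))
o=obj(im,(500,275,580,308),w,8);print("A wrist",o[:4]);print(tri(w,o[0],t,(243,188)))
E
```

```text
A (array([242.508, 189.111]), array([663.272, 163.896]), np.float32(0.0067199944), [19.55619239807129, 65.20003509521484]) 199
B (array([310.906, 270.532]), array([459.721,   1.969]), np.float32(0.77519536), [22.191791534423828, 64.95304870605469]) 203
M (array([132.81 , 246.194]), array([522.167, 427.449]), np.float32(-0.20064536), [21.632911682128906, 139.58126831054688]) 485
A wrist (array([538.004, 296.128]), array([662.697, 162.651]), np.float32(0.20169234), [31.970542907714844, 89.19866943359375])
(array([661.076, 161.842,   9.645]), np.float64(3.517655076249328))
```

Emit:
play_rows(
  deltas=[
    [-2, 0.15, 0, 0, 0, 0],
    [-4, 0.3, 0, 0, 0, 0],
    [-4, 0.3, 1.5, 0, 0, 0],
    [-4, 0.3, 2, 0, 0, 0],
    [-4, 0.35, 2.5, 0, 0, 0],
    [-3, 0.25, 1.5, 0, 0, 0],
    [-0.9, 0.1, 0.4, 0, 0, 0],
  ],
)

```text
time_s: 25.3
ee_pos: [459.1, -1.1, 147.9]
orientation: [-0.002, 0.635, 0.773, -0.002]
contact_force: [-0.5, -0.6, 1.1]
finger_gap: 0.768
grasp_force: 0.0
```

Emit:
play_rows(
  deltas=[
    [0, 0, 0, 0, 0, 0.125],
    [0, 0, 0, 0, 0, 0.125],
    [0, 0, 0, 0, 0, 0.125],
    [0, 0, 0, 0, 0, 0.125],
    [0, 0, 0, 0, 0, 0.125],
    [0, 0, 0, 0, 0, 0.125],
    [0, 0, 0, 0, 0, 0.125],
    [0, 0, 0, 0, 0, 0.125],
  ],
)

```text
time_s: 26.1
ee_pos: [460.0, 3.6, 150.4]
orientation: [-0.0, 0.927, 0.374, -0.001]
contact_force: [-0.1, -0.2, 0.8]
finger_gap: 0.764
grasp_force: 0.0
```

Emit:
play_rows(
  deltas=[
    [0, 0, 0, 0, 0, 0],
    [0, 0, 0, 0, 0, 0],
    [0, 0, 0, 0, 0, 0],
  ],
)

```text
time_s: 26.4
ee_pos: [460.6, 3.0, 151.0]
orientation: [-0.0, 0.926, 0.377, -0.0]
contact_force: [0.2, 0.2, -0.1]
finger_gap: 0.763
grasp_force: 0.0
```

```bash
cat >> tube.py <<'E'
def here(roi,z,psi_add=0,name=None,smax=130):
    c=cam("wrist");im=get_image("wrist")
    if name:cv2.imwrite(f"pics/{name}.png",im[:,:,::-1]);np.save(f"c_{name}.npy",c[1])
    s=read_state();T=R.from_quat(np.roll(s["orientation"],-1)).as_matrix()
    o=obj(im,roi,c,z,smax);psi=np.arctan2(T[1,0],T[0,0])
    print("px",o[0],o[4][2].min(0),o[4][2].max(0),"world",o[1],"ang",o[2],"size",o[3],"area",o[4][0])
    d=T.T@(np.append(o[1],z)-s["ee_pos"]);da=(o[2]-psi+np.pi/2)%np.pi-np.pi/2
    print("ee",s["ee_pos"],"psi",psi,"tool delta cm",d/10,"wz",-da);return o
E
python3 -c "
from tube import *
o=here((240,140,400,278),8,name='w9');print(tri(cam('wrist'),o[0],cam('top'),(310.9,270.5)))"
```

```text
px [320.178 228.693] [307. 188.] [331. 264.] world [458.896   0.897] ang 0.68610954 size [18.603168487548828, 66.8718490600586] area 1349
ee [460.699   2.868 151.081] psi 0.7732674610539938 tool delta cm [-0.262  0.021 14.308] wz 0.08715791820731411
(array([458.633,  -0.346,   9.22 ]), np.float64(0.8031787537709232))
```

Emit:
play_rows(
  deltas=[
    [-0.25, 0, 1.5, 0, 0, 0.05],
    [0, 0, 3, 0, 0, 0],
    [0, 0, 3.5, 0, 0, 0],
    [0, 0, 3.3, 0, 0, 0],
    [0, 0, 2, 0, 0, 0],
    [0, 0, 1, 0, 0, 0],
    [0, 0, 0.3, 0, 0, 0],
    [0, 0, 0, 0, 0, 0],
  ],
)

```text
time_s: 27.25
ee_pos: [459.4, 1.0, 5.6]
orientation: [0.0, 0.936, 0.353, 0.0]
contact_force: [-0.3, 0.1, -0.4]
finger_gap: 0.763
grasp_force: 0.0
```

Emit:
play_rows(
  deltas=[
    [0, 0, 0, 0, 0, 0],
    [0, 0, 0, 0, 0, 0],
  ],
)

```text
time_s: 27.45
ee_pos: [459.8, 1.0, 6.2]
orientation: [0.0, 0.936, 0.353, 0.001]
contact_force: [1.1, -0.4, -0.1]
finger_gap: 0.762
grasp_force: 0.0
```

Emit:
play_rows(
  deltas=[
    [0, 0, 0.2, 0, 0, 0],
    [0, 0, 0.15, 0, 0, 0],
    [0, 0, 0, 0, 0, 0],
    [0, 0, 0, 0, 0, 0],
    [0, 0, 0, 0, 0, 0],
    [0, 0, 0, 0, 0, 0],
    [0, 0, 0, 0, 0, 0],
    [0, 0, 0, 0, 0, 0],
  ],
  claw=255,
)

```text
time_s: 28.25
ee_pos: [459.1, 0.9, 1.8]
orientation: [0.0, 0.936, 0.353, -0.0]
contact_force: [-0.7, -0.3, 0.5]
finger_gap: 0.158
grasp_force: 14.9
```

Emit:
play_rows(
  deltas=[
    [0, 0, 0, 0, 0, 0],
    [0, 0, 0, 0, 0, 0],
    [0, 0, 0, 0, 0, 0],
  ],
)

```text
time_s: 28.55
ee_pos: [459.1, 0.9, 1.8]
orientation: [0.0, 0.936, 0.353, 0.0]
contact_force: [0.2, 0.3, 0.2]
finger_gap: 0.162
grasp_force: 14.9
```

Emit:
play_rows(
  deltas=[
    [0, 0, -0.8, 0, 0, 0],
    [0, 0, -2.5, 0, 0, 0],
    [0, 0, -4, 0, 0, 0],
    [0, 0, -4, 0, 0, 0],
    [-0.7, 1.4, -3, 0, 0, 0],
    [-1.8, 3.6, -0.5, 0, 0, 0],
    [-1.8, 3.7, 0, 0, 0, 0],
    [-1.8, 3.7, 0, 0, 0, 0],
  ],
)

```text
time_s: 29.35
ee_pos: [495.5, -133.8, 151.2]
orientation: [0.0, 0.936, 0.353, 0.001]
contact_force: [0.5, 0.4, -0.5]
finger_gap: 0.156
grasp_force: 14.9
```

Emit:
play_rows(
  deltas=[
    [-1.2, 2.6, 0, 0, 0, 0],
    [-0.4, 0.9, 0, 0, 0, -0.06],
    [0, 0, 0, 0, 0, -0.125],
    [0, 0, 0, 0, 0, -0.125],
    [0, 0, 0, 0, 0, -0.125],
    [0, 0, 0, 0, 0, -0.125],
    [0, 0, 0, 0, 0, -0.125],
    [0, 0, 0, 0, 0, -0.05],
  ],
)

```text
time_s: 30.15
ee_pos: [505.9, -169.3, 150.4]
orientation: [-0.0, 0.745, 0.667, -0.0]
contact_force: [0.5, 0.5, 0.2]
finger_gap: 0.155
grasp_force: 14.9
```

Emit:
play_rows(
  deltas=[
    [0, 0, 0, 0, 0, 0],
    [0, 0, 0, 0, 0, 0],
    [0, 0, 0, 0, 0, 0],
  ],
)

```text
time_s: 30.45
ee_pos: [506.1, -169.3, 150.0]
orientation: [0.0, 0.747, 0.665, -0.0]
contact_force: [0.3, 0.4, -1.2]
finger_gap: 0.16
grasp_force: 14.9
```

```bash
cat > slot.py <<'E'
from tube import *
def slot(guess,name,z=20):
    c=cam("wrist");im=get_image("wrist");cv2.imwrite(f"pics/{name}.png",im[:,:,::-1]);np.save(f"c_{name}.npy",c[1])
    s=read_state();T=R.from_quat(np.roll(s["orientation"],-1)).as_matrix();psi=np.arctan2(T[1,0],T[0,0])
    print("ee",s["ee_pos"],"psi",psi,"guess px",proj(c,[*guess,z]),"delta cm",T.T@(np.array([*guess,12])-s["ee_pos"])/10)
    H=hsv(im);m=(H[...,2]>150)&(H[...,1]<60);m[285:]=0
    for b in blobs(m,700):
        cnt=cv2.findContours(np.uint8(np.isin(np.arange(m.size),(b[2][:,1]*640+b[2][:,0]).astype(int)).reshape(m.shape)),0,1)[0][0][:,0]
        W=np.array([T.T@(plane(c,p,z)-s["ee_pos"]) for p in cnt])[:,:2]/10
        print(b[0],b[1],b[2].min(0),b[2].max(0),"tool-frame box cm",W.min(0),W.max(0),(W.min(0)+W.max(0))/2)
E
python3 -c "
from slot import *
slot((505.8,-169.2),'w10')"
```

```text
ee [ 506.115 -169.329  149.992] psi 1.4546656588174054 guess px [319.399 228.071] delta cm [ 0.012 -0.033 13.799]
5343 [ 27.504 240.127] [  0. 182.] [ 70. 284.] tool-frame box cm [ -4.924 -27.075] [  3.707 -21.125] [ -0.608 -24.1  ]
4947 [316.869 217.074] [271. 176.] [364. 265.] tool-frame box cm [-3.176 -3.919] [4.189 3.547] [ 0.506 -0.186]
4833 [207.539 247.515] [166. 187.] [254. 284.] tool-frame box cm [ -4.908 -12.833] [ 3.328 -5.537] [-0.79  -9.185]
3910 [256.306 182.988] [133. 148.] [379. 284.] tool-frame box cm [ -4.909 -14.375] [6.294 4.588] [ 0.692 -4.893]
```

View pics/w10.png

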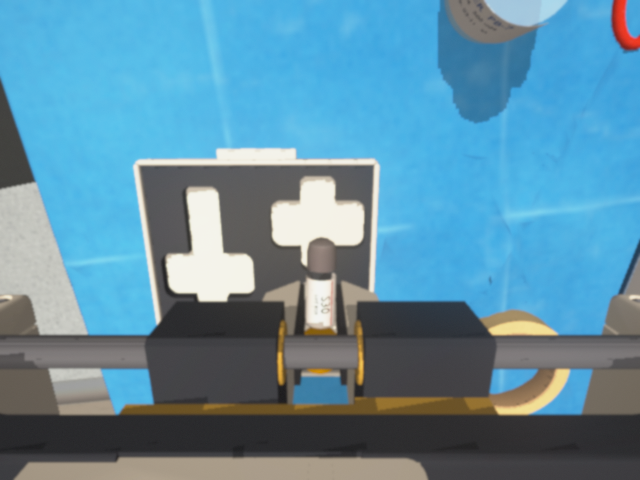

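The slot is centred at about (317,222) and the tube hangs aligned at column 320. A small correction, then lowering.

Emit:
play_rows(
  deltas=[
    [0.35, -0.15, 1.5, 0, 0, 0],
    [0, 0, 3, 0, 0, 0],
    [0, 0, 3, 0, 0, 0],
    [0, 0, 2.5, 0, 0, 0],
    [0, 0, 2, 0, 0, 0],
    [0, 0, 1, 0, 0, 0],
    [0, 0, 0.3, 0, 0, 0],
    [0, 0, 0.2, 0, 0, 0],
  ],
)

```text
time_s: 31.3
ee_pos: [505.5, -165.7, 15.2]
orientation: [0.0, 0.747, 0.665, 0.0]
contact_force: [-0.8, 0.7, 0.4]
finger_gap: 0.156
grasp_force: 14.9
```

Emit:
play_rows(
  deltas=[
    [0, 0, 0, 0, 0, 0],
    [0, 0, 0.1, 0, 0, 0],
    [0, 0, 0, 0, 0, 0],
    [0, 0, 0, 0, 0, 0],
  ],
)

```text
time_s: 31.7
ee_pos: [505.3, -165.8, 14.2]
orientation: [0.0, 0.747, 0.665, 0.0]
contact_force: [0.5, 0.9, 0.4]
finger_gap: 0.155
grasp_force: 14.9
```

Emit:
play_rows(
  deltas=[
    [0, 0, 0.1, 0, 0, 0],
    [0, 0, 0.1, 0, 0, 0],
    [0, 0, 0, 0, 0, 0],
    [0, 0, 0, 0, 0, 0],
  ],
)

```text
time_s: 32.1
ee_pos: [505.1, -165.7, 11.9]
orientation: [0.0, 0.747, 0.665, -0.0]
contact_force: [0.2, 0.2, 1.1]
finger_gap: 0.159
grasp_force: 14.9
```

Emit:
play_rows(
  deltas=[
    [0, 0, 0, 0, 0, 0],
    [0, 0, 0, 0, 0, 0],
    [0, 0, 0, 0, 0, 0],
    [0, 0, -1, 0, 0, 0],
    [0, 0, -3, 0, 0, 0],
    [0, 0, -4, 0, 0, 0],
    [0, 0, -4.5, 0, 0, 0],
    [0, 0, -4.5, 0, 0, 0],
  ],
  claw=172,
)

```text
time_s: 32.9
ee_pos: [504.6, -165.4, 184.2]
orientation: [-0.0, 0.746, 0.665, 0.0]
contact_force: [1.0, -0.5, 0.7]
finger_gap: 0.325
grasp_force: 0.0
```

Emit:
play_rows(
  deltas=[
    [1.9, 0.66, -2, 0, 0, 0],
    [3.83, 1.32, 0, 0, 0, 0],
    [3.83, 1.32, 0, 0, 0, 0],
    [3.83, 1.32, 0, 0, 0, 0],
    [3.83, 1.32, 0, 0, 0, 0],
    [3.83, 1.32, 0, 0, 0, 0],
    [3.83, 1.32, 0, 0, 0, 0],
    [3.83, 1.32, 0, 0, 0, 0],
  ],
  claw=60,
)

```text
time_s: 33.7
ee_pos: [636.7, 109.6, 202.6]
orientation: [0.0, 0.747, 0.665, 0.0]
contact_force: [0.6, -0.2, -0.2]
finger_gap: 0.765
grasp_force: 0.0
```

Emit:
play_rows(
  deltas=[
    [3.83, 1.32, 0, 0, 0, 0],
    [1.9, 0.66, 0, 0, 0, 0.05],
    [0, 0, 0, 0, 0, 0.13],
    [0, 0, 0, 0, 0, 0.13],
    [0, 0, 0, 0, 0, 0.13],
    [0, 0, 0, 0, 0, 0.13],
    [0, 0, 0, 0, 0, 0.13],
    [0, 0, 0, 0, 0, 0.13],
  ],
)

```text
time_s: 34.5
ee_pos: [662.3, 162.9, 202.6]
orientation: [-0.0, 0.952, 0.305, 0.0]
contact_force: [0.4, -0.5, 0.5]
finger_gap: 0.766
grasp_force: 0.0
```

Emit:
play_rows(
  deltas=[
    [0, 0, 0, 0, 0, 0.13],
    [0, 0, 0, 0, 0, 0.13],
    [0, 0, 0, 0, 0, 0.13],
    [0, 0, 1, 0, 0, 0.13],
    [0, 0, 2, 0, 0, 0.1],
    [0, 0, 2, 0, 0, 0],
    [0, 0, 0, 0, 0, 0],
    [0, 0, 0, 0, 0, 0],
  ],
)

```text
time_s: 35.3
ee_pos: [662.5, 162.9, 152.5]
orientation: [-0.0, 1.0, 0.003, -0.0]
contact_force: [-0.5, 0.2, -0.2]
finger_gap: 0.764
grasp_force: 0.0
```

```bash
python3 -c "
from tube import *
o=here((250,140,390,280),8,name='w11');print(tri(cam('wrist'),o[0],cam('top'),(242.5,189.1)))"
```

```text
px [317.909 235.462] [303. 207.] [330. 263.] world [652.202 165.611] ang 0.15010658 size [20.84956932067871, 50.99130630493164] area 1105
ee [663.053 163.035 153.131] psi 0.006168817483311542 tool delta cm [-1.098 -0.255 14.512] wz -0.14393776158201144
(array([657.251, 164.089,  22.219]), np.float64(0.7959702522356267))
```

```bash
python3 - <<'E'
from tube import *
im=cv2.imread("pics/w11.png")[:,:,::-1].copy();H=hsv(im)
for v in range(180,272,5):print(v,[tuple(int(k) for k in H[v,u]) for u in range(296,345,6)])
E
```

```text
180 [(98, 166, 240), (98, 158, 240), (98, 159, 240), (98, 162, 241), (98, 156, 241), (98, 157, 240), (98, 163, 239), (98, 162, 239), (98, 163, 240)]
185 [(98, 160, 240), (98, 158, 241), (98, 160, 240), (99, 161, 237), (99, 165, 237), (98, 162, 240), (98, 159, 240), (98, 162, 240), (98, 159, 241)]
190 [(98, 160, 240), (98, 156, 240), (102, 136, 213), (137, 18, 128), (109, 59, 122), (101, 166, 213), (98, 159, 240), (98, 165, 239), (98, 161, 239)]
195 [(97, 157, 240), (98, 158, 241), (108, 58, 159), (163, 21, 149), (131, 24, 119), (102, 164, 201), (98, 162, 240), (98, 162, 239), (98, 163, 240)]
200 [(97, 148, 240), (98, 159, 240), (106, 87, 175), (164, 19, 149), (132, 21, 121), (100, 164, 224), (98, 159, 240), (98, 159, 240), (97, 162, 240)]
205 [(98, 150, 240), (98, 160, 239), (101, 154, 223), (102, 141, 222), (99, 157, 236), (101, 165, 220), (98, 162, 239), (98, 163, 240), (98, 161, 241)]
210 [(98, 160, 240), (98, 157, 240), (102, 63, 229), (60, 1, 242), (8, 24, 236), (102, 153, 185), (98, 159, 240), (98, 160, 240), (98, 157, 240)]
215 [(98, 153, 240), (98, 149, 240), (99, 87, 234), (
[... 1020 characters left out ...]
 240), (27, 245, 246), (26, 245, 245), (22, 204, 237), (102, 153, 195), (99, 162, 238), (99, 168, 237)]
255 [(98, 153, 239), (98, 145, 240), (98, 141, 240), (26, 238, 244), (25, 233, 244), (24, 221, 243), (102, 158, 195), (99, 166, 237), (99, 166, 237)]
260 [(98, 149, 238), (98, 140, 239), (99, 145, 239), (20, 146, 239), (25, 199, 245), (13, 70, 203), (99, 164, 238), (99, 168, 237), (99, 168, 237)]
265 [(98, 155, 239), (98, 145, 240), (99, 149, 239), (99, 162, 238), (99, 168, 237), (100, 169, 237), (99, 169, 237), (99, 168, 237), (99, 167, 237)]
270 [(99, 166, 238), (98, 153, 239), (98, 155, 238), (99, 165, 237), (99, 169, 238), (99, 171, 237), (99, 169, 237), (99, 171, 237), (99, 166, 236)]
```

```bash
python3 - <<'E'
from tube import *
c=(camera_info("wrist")["mtx"],np.load("c_w11.npy"));s=read_state();T=R.from_quat(np.roll(s["orientation"],-1)).as_matrix()
a=plane(c,(315,188),8);b=plane(c,(320.5,262.5),8);d=a-b
print(a,b,np.linalg.norm(d),np.arctan2(d[1],d[0]),T.T@((a+b)/2-s["ee_pos"]))
print(tri(c,(317.8,226),cam("top"),(242.5,188.8)))
E
```

```text
[692.94  167.095   8.   ] [627.729 162.095   8.   ] 65.4031377600136 0.07652181050112206 [ -2.859  -1.485 145.129]
(array([660.961, 164.794,   9.18 ]), np.float64(0.2515295881772421))
```

Emit:
play_rows(
  deltas=[
    [-0.25, -0.15, 1.5, 0, 0, -0.055],
    [0, 0, 3, 0, 0, 0],
    [0, 0, 3.5, 0, 0, 0],
    [0, 0, 3.3, 0, 0, 0],
    [0, 0, 2, 0, 0, 0],
    [0, 0, 1.2, 0, 0, 0],
    [0, 0, 0.3, 0, 0, 0],
    [0, 0, 0.1, 0, 0, 0],
  ],
)

```text
time_s: 36.15
ee_pos: [661.0, 164.5, 3.9]
orientation: [-0.0, 1.0, 0.03, 0.001]
contact_force: [-0.3, 0.4, 0.0]
finger_gap: 0.764
grasp_force: 0.0
```

Emit:
play_rows(
  deltas=[
    [0, 0, 0.1, 0, 0, 0],
    [0, 0, 0, 0, 0, 0],
    [0, 0, 0, 0, 0, 0],
  ],
)

```text
time_s: 36.45
ee_pos: [660.6, 164.4, 2.7]
orientation: [-0.0, 1.0, 0.03, 0.001]
contact_force: [0.3, 0.2, -0.7]
finger_gap: 0.766
grasp_force: 0.0
```

Emit:
play_rows(
  deltas=[
    [0, 0, 0, 0, 0, 0],
    [0, 0, 0, 0, 0, 0],
    [0, 0, 0, 0, 0, 0],
    [0, 0, 0, 0, 0, 0],
    [0, 0, 0, 0, 0, 0],
    [0, 0, 0, 0, 0, 0],
    [0, 0, 0, 0, 0, 0],
    [0, 0, 0, 0, 0, 0],
  ],
  claw=255,
)

```text
time_s: 37.25
ee_pos: [660.2, 164.3, 1.8]
orientation: [0.0, 1.0, 0.03, 0.0]
contact_force: [-1.1, 0.4, -0.3]
finger_gap: 0.16
grasp_force: 14.9
```

Emit:
play_rows(
  deltas=[
    [0, 0, 0, 0, 0, 0],
    [0, 0, 0, 0, 0, 0],
  ],
)

```text
time_s: 37.45
ee_pos: [660.1, 164.3, 1.8]
orientation: [0.0, 1.0, 0.03, 0.0]
contact_force: [0.9, 0.2, 0.1]
finger_gap: 0.155
grasp_force: 14.9
```

Emit:
play_rows(
  deltas=[
    [0, 0, -0.8, 0, 0, 0],
    [0, 0, -2.5, 0, 0, 0],
    [0, 0, -4, 0, 0, 0],
    [0, 0, -4, 0, 0, 0],
    [0, 0, -4, 0, 0, 0],
    [0, 0, -3.5, 0, 0, 0],
    [-0.86, 1.85, -1, 0, 0, 0],
    [-1.72, 3.7, 0, 0, 0, 0],
  ],
)

```text
time_s: 38.25
ee_pos: [638.7, 110.4, 202.4]
orientation: [-0.001, 0.999, 0.033, 0.002]
contact_force: [0.2, -1.4, -0.9]
finger_gap: 0.157
grasp_force: 14.9
```

Emit:
play_rows(
  deltas=[
    [-1.72, 3.7, 0, 0, 0, 0],
    [-1.72, 3.7, 0, 0, 0, 0],
    [-1.72, 3.7, 0, 0, 0, 0],
    [-1.72, 3.7, 0, 0, 0, 0],
    [-1.72, 3.7, 0, 0, 0, 0],
    [-1.72, 3.7, 0, 0, 0, 0],
    [-1.72, 3.7, 0, 0, 0, 0],
    [-1.72, 3.7, 0, 0, 0, 0],
  ],
)

```text
time_s: 39.05
ee_pos: [516.6, -198.3, 199.8]
orientation: [0.0, 1.0, 0.03, -0.0]
contact_force: [0.6, -0.1, -0.2]
finger_gap: 0.162
grasp_force: 14.9
```

Emit:
play_rows(
  deltas=[
    [-1.72, 3.7, 0, 0, 0, 0],
    [-0.9, 1.85, 0, 0, 0, 0],
    [0, 0, 0, 0, 0, -0.14],
    [0, 0, 0, 0, 0, -0.14],
    [0, 0, 0, 0, 0, -0.14],
    [0, 0, 0, 0, 0, -0.14],
    [0, 0, 0, 0, 0, -0.14],
    [0, 0, 0, 0, 0, -0.14],
  ],
)

```text
time_s: 39.85
ee_pos: [494.5, -253.8, 199.7]
orientation: [-0.0, 0.899, 0.438, -0.0]
contact_force: [-1.1, -0.1, -0.6]
finger_gap: 0.155
grasp_force: 14.9
```

Emit:
play_rows(
  deltas=[
    [0, 0, 0, 0, 0, -0.14],
    [0, 0, 0, 0, 0, -0.14],
    [0, 0, 1, 0, 0, -0.14],
    [0, 0, 2, 0, 0, -0.14],
    [0, 0, 1.5, 0, 0, 0],
    [0, 0, 0, 0, 0, 0],
    [0, 0, 0, 0, 0, 0],
    [0, 0, 0, 0, 0, 0],
  ],
)

```text
time_s: 40.65
ee_pos: [495.9, -253.8, 155.8]
orientation: [0.001, 0.745, 0.667, 0.0]
contact_force: [-0.1, 0.7, -0.3]
finger_gap: 0.157
grasp_force: 14.9
```

```bash
python3 -c "
from slot import *
slot((495.3,-253.6),'w12')
im=cv2.imread('pics/w12.png')[:,:,::-1].copy();H=hsv(im);m=(H[...,2]>150)&(H[...,1]<60)
for v in range(150,280,6):
    u=np.flatnonzero(m[v,255:385])+255;print(v,(u[0],u[-1],len(u)) if len(u) else None,end=' ')
"
```

```text
ee [ 495.956 -253.718  155.763] psi 1.4603296192028061 guess px [318.944 226.099] delta cm [ 0.013 -0.085 14.376]
9455 [ 32.136 218.404] [  0. 132.] [ 86. 284.] tool-frame box cm [ -5.178 -27.599] [  7.425 -20.18 ] [  1.124 -23.889]
8861 [202.735 164.896] [157.  71.] [250. 257.] tool-frame box cm [ -2.691 -12.792] [11.704 -5.531] [ 4.507 -9.162]
6256 [256.994 122.422] [120.  22.] [385. 284.] tool-frame box cm [ -5.168 -14.35 ] [14.871  4.642] [ 4.852 -4.854]
6177 [317.941 111.837] [269.  59.] [367. 165.] tool-frame box cm [ 4.96 -3.84] [12.505  3.546] [ 8.732 -0.147]
4471 [317.624 218.117] [273. 180.] [363. 262.] tool-frame box cm [-3.134 -3.88 ] [3.791 3.535] [ 0.328 -0.173]
150 (np.int64(301), np.int64(379), 22) 156 (np.int64(301), np.int64(379), 41) 162 (np.int64(302), np.int64(379), 39) 168 (np.int64(374), np.int64(379), 6) 174 (np.int64(373), np.int64(378), 6) 180 (np.int64(305), np.int64(378), 33) 186 (np.int64(302), np.int64(378), 40) 192 (np.int64(301), np.int64(377), 41) 198 (np.int64(301), np.int64(377), 41) 204 (np.int64(277), np.int64(377), 87) 210 (np.int64(273), np.int64(376), 96) 216 (np.int64(273), np.int64(376), 97) 222 (np.int64(273), np.int64(376), 97) 228 (np.int64(273), np.int64(375), 95) 234 (np.int64(274), np.int64(375), 95) 240 (np.int64(275), np.int64(375), 73) 246 (np.int64(284), np.int64(375), 50) 252 (np.int64(302), np.int64(374), 7) 258 (np.int64(302), np.int64(374), 9) 264 (np.int64(369), np.int64(374), 6) 270 (np.int64(369), np.int64(373), 5) 276 (np.int64(328), np.int64(373), 9)
```

Emit:
play_rows(
  deltas=[
    [0.05, -0.17, 1.5, 0, 0, 0],
    [0, 0, 3, 0, 0, 0],
    [0, 0, 3.5, 0, 0, 0],
    [0, 0, 3, 0, 0, 0],
    [0, 0, 2, 0, 0, 0],
    [0, 0, 0.7, 0, 0, 0],
    [0, 0, 0.3, 0, 0, 0],
    [0, 0, 0, 0, 0, 0],
  ],
)

```text
time_s: 41.5
ee_pos: [494.6, -253.0, 15.6]
orientation: [0.001, 0.745, 0.667, 0.0]
contact_force: [-0.1, -0.5, -1.5]
finger_gap: 0.158
grasp_force: 14.9
```

Emit:
play_rows(
  deltas=[
    [0, 0, 0.1, 0, 0, 0],
    [0, 0, 0, 0, 0, 0],
    [0, 0, 0, 0, 0, 0],
  ],
)

```text
time_s: 41.8
ee_pos: [494.3, -253.0, 14.5]
orientation: [0.001, 0.745, 0.667, 0.0]
contact_force: [-0.2, 0.1, -0.1]
finger_gap: 0.159
grasp_force: 14.9
```

Emit:
play_rows(
  deltas=[
    [0, 0, 0.1, 0, 0, 0],
    [0, 0, 0.1, 0, 0, 0],
    [0, 0, 0.05, 0, 0, 0],
    [0, 0, 0, 0, 0, 0],
    [0, 0, 0, 0, 0, 0],
  ],
)

```text
time_s: 42.3
ee_pos: [494.0, -252.9, 11.6]
orientation: [0.0, 0.745, 0.667, -0.0]
contact_force: [-1.9, 0.3, 5.2]
finger_gap: 0.158
grasp_force: 14.9
```

Emit:
play_rows(
  deltas=[
    [0, 0, 0, 0, 0, 0],
    [0, 0, 0, 0, 0, 0],
    [0, 0, 0, 0, 0, 0],
    [0, 0, -1, 0, 0, 0],
    [0, 0, -3, 0, 0, 0],
    [0, 0, -4.5, 0, 0, 0],
    [0, 0, -4.5, 0, 0, 0],
    [0, 0, -4.5, 0, 0, 0],
  ],
  claw=172,
)

```text
time_s: 43.1
ee_pos: [493.6, -252.5, 188.8]
orientation: [0.0, 0.745, 0.667, 0.0]
contact_force: [0.9, -0.4, -0.2]
finger_gap: 0.327
grasp_force: 0.0
```

Emit:
play_rows(
  deltas=[
    [0, 0, -3, 0, 0, 0],
    [2, -0.14, -1, 0, 0, 0],
    [4, -0.28, 0, 0, 0, 0],
    [4, -0.28, 0, 0, 0, 0],
    [4, -0.28, 0, 0, 0, 0],
    [4, -0.28, 0, 0, 0, 0],
    [4, -0.28, 0, 0, 0, 0],
    [4, -0.28, 0, 0, 0, 0],
  ],
  claw=60,
)

```text
time_s: 43.9
ee_pos: [504.1, 9.2, 227.2]
orientation: [0.0, 0.745, 0.667, 0.0]
contact_force: [0.9, -0.1, -0.0]
finger_gap: 0.766
grasp_force: 0.0
```

Emit:
play_rows(
  deltas=[
    [4, -0.28, 0, 0, 0, 0],
    [4, -0.28, 0, 0, 0, 0],
    [4, -0.28, 0, 0, 0, 0],
    [4, -0.28, 0, 0, 0, 0],
    [4, -0.28, 0, 0, 0, 0],
    [4, -0.28, 0, 0, 0, 0],
    [4, -0.28, 0, 0, 0, 0],
    [4, -0.28, 0, 0, 0, 0],
  ],
)

```text
time_s: 44.7
ee_pos: [517.1, 329.6, 227.0]
orientation: [0.0, 0.745, 0.667, 0.0]
contact_force: [0.3, -0.0, 0.4]
finger_gap: 0.763
grasp_force: 0.0
```

Emit:
play_rows(
  deltas=[
    [4, -0.28, 0, 0, 0, 0],
    [4, -0.28, 0, 0, 0, 0],
    [2, -0.14, 0, 0, 0, -0.08],
    [0, 0, 0, 0, 0, -0.14],
    [0, 0, 0, 0, 0, -0.14],
    [0, 0, 0, 0, 0, -0.14],
    [0, 0, 0, 0, 0, -0.14],
    [0, 0, 0, 0, 0, -0.14],
  ],
)

```text
time_s: 45.5
ee_pos: [521.2, 428.1, 227.0]
orientation: [0.0, 0.433, 0.902, -0.0]
contact_force: [0.0, 0.1, -0.0]
finger_gap: 0.762
grasp_force: 0.0
```

Emit:
play_rows(
  deltas=[
    [0, 0, 0, 0, 0, -0.14],
    [0, 0, 0, 0, 0, -0.14],
    [0, 0, 0, 0, 0, -0.14],
    [0, 0, 0, 0, 0, -0.14],
    [0, 0, 0, 0, 0, -0.14],
    [0, 0, 0, 0, 0, 0],
    [0, 0, 0, 0, 0, 0],
    [0, 0, 0, 0, 0, 0],
  ],
)

```text
time_s: 46.3
ee_pos: [521.3, 428.2, 226.6]
orientation: [0.0, 0.102, 0.995, -0.0]
contact_force: [-0.1, 0.2, -0.7]
finger_gap: 0.762
grasp_force: 0.0
```

```bash
python3 -c "
from tube import *
o=here((270,110,375,285),8,name='w13');print(tri(cam('wrist'),o[0],cam('top'),(132.8,246.2)),proj(cam('wrist'),[522,427,8]))
im=cv2.imread('pics/w13.png');cv2.imwrite('pics/w13s.png',im)"
```

```text
px [319.248 201.048] [310. 136.] [328. 268.] world [521.142 427.076] ang -0.19708547 size [18.29405975341797, 138.67405700683594] area 2173
ee [521.304 428.304 226.553] psi 2.9381775740847056 tool delta cm [-0.003 -0.122 21.855] wz -0.006329609543921144
(array([519.785, 428.516,   3.78 ]), np.float64(3.4070081660604368)) [319.191 206.333]
```

View pics/w13.png

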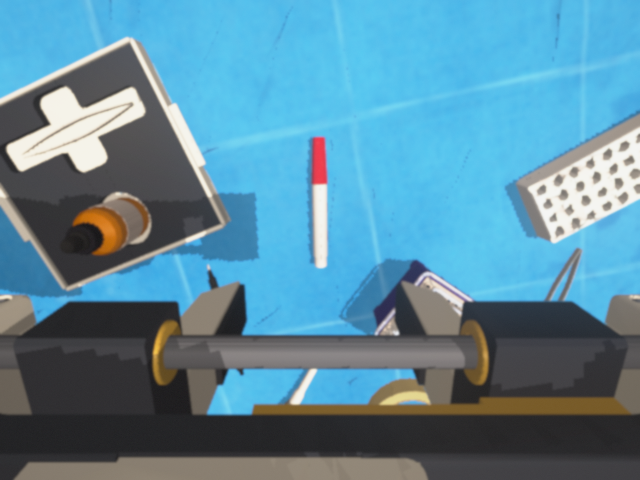

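The marker lies from (318,138) to (321,267), aligned with the tool. The staining kit is intact at upper left.

Emit:
play_rows(
  deltas=[
    [0, -0.1, 2, 0, 0, 0],
    [0, 0, 4, 0, 0, 0],
    [0, 0, 4.5, 0, 0, 0],
    [0, 0, 4.5, 0, 0, 0],
    [0, 0, 3.5, 0, 0, 0],
    [0, 0, 2, 0, 0, 0],
    [0, 0, 1, 0, 0, 0],
    [0, 0, 0.5, 0, 0, 0],
  ],
)

```text
time_s: 47.15
ee_pos: [521.0, 427.3, 5.8]
orientation: [-0.0, 0.101, 0.995, -0.0]
contact_force: [-0.6, 1.2, 0.4]
finger_gap: 0.762
grasp_force: 0.0
```

Emit:
play_rows(
  deltas=[
    [0, 0, 0.2, 0, 0, 0],
    [0, 0, 0.1, 0, 0, 0],
    [0, 0, 0, 0, 0, 0],
    [0, 0, 0, 0, 0, 0],
  ],
)

```text
time_s: 47.55
ee_pos: [521.5, 427.7, 4.2]
orientation: [0.0, 0.1, 0.995, 0.0]
contact_force: [0.1, 0.1, 0.3]
finger_gap: 0.766
grasp_force: 0.0
```

Emit:
play_rows(
  deltas=[
    [0, 0, 0, 0, 0, 0],
    [0, 0, 0, 0, 0, 0],
    [0, 0, 0, 0, 0, 0],
    [0, 0, 0, 0, 0, 0],
    [0, 0, 0, 0, 0, 0],
    [0, 0, 0, 0, 0, 0],
    [0, 0, 0, 0, 0, 0],
    [0, 0, 0, 0, 0, 0],
  ],
  claw=255,
)

```text
time_s: 48.35
ee_pos: [521.1, 427.3, 3.3]
orientation: [0.0, 0.1, 0.995, -0.0]
contact_force: [0.2, 0.2, -0.2]
finger_gap: 0.161
grasp_force: 15.0
```

Emit:
play_rows(
  deltas=[
    [0, 0, 0, 0, 0, 0],
    [0, 0, 0, 0, 0, 0],
  ],
)

```text
time_s: 48.55
ee_pos: [521.1, 427.4, 3.3]
orientation: [-0.0, 0.1, 0.995, 0.0]
contact_force: [-0.5, 1.4, 0.4]
finger_gap: 0.161
grasp_force: 15.0
```

Emit:
play_rows(
  deltas=[
    [0, 0, -0.8, 0, 0, 0],
    [0, 0, -2.5, 0, 0, 0],
    [0, 0, -4, 0, 0, 0],
    [0, 0, -4, 0, 0, 0],
    [0, 0, -4, 0, 0, 0],
    [0, 0, -3.5, 0, 0, 0],
    [0, 0, -1, 0, 0, 0],
    [-0.05, -2, 0, 0, 0, 0],
  ],
)

```text
time_s: 49.35
ee_pos: [517.2, 410.8, 204.1]
orientation: [0.001, 0.099, 0.995, 0.002]
contact_force: [0.8, -0.0, -1.0]
finger_gap: 0.163
grasp_force: 15.0
```

Emit:
play_rows(
  deltas=[
    [-0.1, -4, 0, 0, 0, 0],
    [-0.1, -4, 0, 0, 0, 0],
    [-0.1, -4, 0, 0, 0, 0],
    [-0.1, -4, 0, 0, 0, 0],
    [-0.1, -4, 0, 0, 0, 0],
    [-0.1, -4, 0, 0, 0, 0],
    [-0.1, -4, 0, 0, 0, 0],
    [-0.1, -4, 0, 0, 0, 0],
  ],
)

```text
time_s: 50.15
ee_pos: [460.8, 90.9, 201.2]
orientation: [-0.0, 0.1, 0.995, -0.0]
contact_force: [0.9, -0.7, -0.5]
finger_gap: 0.164
grasp_force: 15.0
```

Emit:
play_rows(
  deltas=[
    [-0.1, -4, 0, 0, 0, 0],
    [-0.1, -4, 0, 0, 0, 0],
    [-0.1, -4, 0, 0, 0, 0],
    [-0.1, -4, 0, 0, 0, 0],
    [-0.1, -4, 0, 0, 0, 0],
    [-0.1, -4, 0, 0, 0, 0],
    [-0.1, -4, 0, 0, 0, 0],
    [0, -1.8, 0, 0, 0, 0.07],
  ],
)

```text
time_s: 50.95
ee_pos: [407.5, -204.6, 200.9]
orientation: [-0.001, 0.138, 0.99, -0.0]
contact_force: [0.1, 1.1, -0.3]
finger_gap: 0.166
grasp_force: 15.0
```

Emit:
play_rows(
  deltas=[
    [0, 0, 0, 0, 0, 0.14],
    [0, 0, 0, 0, 0, 0.14],
    [0, 0, 0, 0, 0, 0.14],
    [0, 0, 0, 0, 0, 0.14],
    [0, 0, 0, 0, 0, 0.14],
    [0, 0, 0, 0, 0, 0.14],
    [0, 0, 0, 0, 0, 0.14],
    [0, 0, 0, 0, 0, 0.14],
  ],
)

```text
time_s: 51.75
ee_pos: [409.0, -200.1, 201.3]
orientation: [-0.0, 0.643, 0.766, 0.0]
contact_force: [0.6, -0.2, -0.2]
finger_gap: 0.162
grasp_force: 15.0
```

Emit:
play_rows(
  deltas=[
    [0, 0, 1, 0, 0, 0.14],
    [0, 0, 2, 0, 0, 0.14],
    [0, 0, 2, 0, 0, 0.01],
    [0, 0, 0, 0, 0, 0],
    [0, 0, 0, 0, 0, 0],
    [0, 0, 0, 0, 0, 0],
  ],
)

```text
time_s: 52.35
ee_pos: [409.6, -200.8, 152.2]
orientation: [0.0, 0.745, 0.667, 0.0]
contact_force: [-0.5, 0.3, 0.0]
finger_gap: 0.165
grasp_force: 15.0
```

```bash
python3 -c "
from slot import *
slot((409,-201),'w14')
im=cv2.imread('pics/w14.png')[:,:,::-1].copy();H=hsv(im);m=(H[...,2]>150)&(H[...,1]<60)
for v in range(120,290,6):
    u=np.flatnonzero(m[v,265:375])+265;print(v,(u[0],u[-1],len(u)) if len(u) else None,end=' ')
"
```

```text
ee [ 409.678 -200.951  152.303] psi 1.4609662477489742 guess px [318.897 227.738] delta cm [-0.006 -0.087 14.03 ]
18981 [ 83.471 227.271] [  0. 152.] [177. 284.] tool-frame box cm [ -5.01  -27.265] [  5.979 -12.147] [  0.485 -19.706]
5363 [433.314 168.361] [386. 120.] [481. 218.] tool-frame box cm [0.817 5.152] [ 8.342 12.439] [4.58  8.796]
4769 [380.252 142.86 ] [253.  88.] [508. 284.] tool-frame box cm [-4.982 -5.041] [10.557 13.943] [2.787 4.451]
2984 [424.563 265.494] [380. 233.] [468. 284.] tool-frame box cm [-4.97   5.112] [-0.439 12.406] [-2.705  8.759]
2313 [299.158 190.784] [272. 130.] [336. 246.] tool-frame box cm [-1.572 -3.924] [7.616 1.222] [ 3.022 -1.351]
1120 [349.803 223.704] [337. 202.] [363. 246.] tool-frame box cm [-1.566  1.36 ] [2.12 3.52] [0.277 2.44 ]
120 None 126 None 132 (np.int64(303), np.int64(332), 30) 138 (np.int64(300), np.int64(335), 36) 144 (np.int64(300), np.int64(336), 37) 150 (np.int64(300), np.int64(335), 36) 156 (np.int64(300), np.int64(335), 6) 162 (np.int64(300), np.int64(303), 4) 168 (np.int64(300), np.int64(303), 4) 174 (np.int64(300), np.int64(303), 4) 180 (np.int64(300), np.int64(303), 4) 186 (np.int64(300), np.int64(302), 3) 192 (np.int64(300), np.int64(302), 3) 198 (np.int64(300), np.int64(302), 3) 204 (np.int64(275), np.int64(359), 50) 210 (np.int64(272), np.int64(363), 58) 216 (np.int64(272), np.int64(363), 58) 222 (np.int64(272), np.int64(363), 56) 228 (np.int64(272), np.int64(363), 56) 234 (np.int64(272), np.int64(363), 56) 240 (np.int64(274), np.int64(361), 52) 246 (np.int64(281), np.int64(355), 37) 252 None 258 (np.int64(265), np.int64(265), 1) 264 (np.int64(265), np.int64(303), 4) 270 (np.int64(265), np.int64(335), 36) 276 (np.int64(265), np.int64(335), 36) 282 (np.int64(265), np.int64(345), 42) 288 (np.int64(265), np.int64(361), 71)
```

Emit:
play_rows(
  deltas=[
    [0.15, -0.19, 1.5, 0, 0, 0],
    [0, 0, 3, 0, 0, 0],
    [0, 0, 3.5, 0, 0, 0],
    [0, 0, 3, 0, 0, 0],
    [0, 0, 1.5, 0, 0, 0],
    [0, 0, 0.7, 0, 0, 0],
    [0, 0, 0.3, 0, 0, 0],
    [0, 0, 0, 0, 0, 0],
  ],
)

```text
time_s: 53.2
ee_pos: [407.9, -199.4, 16.9]
orientation: [0.001, 0.745, 0.667, 0.0]
contact_force: [-0.1, -0.1, 0.4]
finger_gap: 0.163
grasp_force: 15.0
```

Emit:
play_rows(
  deltas=[
    [0, 0, 0, 0, 0, 0],
    [0, 0, 0, 0, 0, 0],
  ],
)

```text
time_s: 53.4
ee_pos: [407.8, -199.6, 17.1]
orientation: [0.001, 0.745, 0.667, 0.0]
contact_force: [-0.2, 0.6, -0.2]
finger_gap: 0.163
grasp_force: 15.0
```

Emit:
play_rows(
  deltas=[
    [0, 0, 0.2, 0, 0, 0],
    [0, 0, 0.1, 0, 0, 0],
    [0, 0, 0.08, 0, 0, 0],
    [0, 0, 0, 0, 0, 0],
    [0, 0, 0, 0, 0, 0],
  ],
)

```text
time_s: 53.9
ee_pos: [407.4, -199.3, 12.9]
orientation: [0.0, 0.745, 0.667, -0.0]
contact_force: [-2.0, 0.0, 6.4]
finger_gap: 0.163
grasp_force: 15.0
```

Contact with the floor at the expected height. Releasing, lifting and viewing both trays from above.

Emit:
play_rows(
  deltas=[
    [0, 0, 0, 0, 0, 0],
    [0, 0, 0, 0, 0, 0],
    [0, 0, 0, 0, 0, 0],
    [0, 0, -1, 0, 0, 0],
    [0, 0, -3, 0, 0, 0],
    [0, 0, -4.5, 0, 0, 0],
    [0, 0, -4.5, 0, 0, 0],
    [0, 0, -4.5, 0, 0, 0],
  ],
  claw=172,
)

```text
time_s: 54.7
ee_pos: [406.8, -198.6, 189.9]
orientation: [-0.0, 0.745, 0.667, 0.0]
contact_force: [1.0, -1.6, -0.2]
finger_gap: 0.322
grasp_force: 0.0
```

Emit:
play_rows(
  deltas=[
    [-2, 0, -2, 0, 0, 0],
    [-4, 0, 0, 0, 0, 0],
    [-4, 0, 0, 0, 0, 0],
    [-2, 0, 0, 0, 0, 0],
    [0, 0, 0, 0, 0, 0],
    [0, 0, 0, 0, 0, 0],
  ],
)

```text
time_s: 55.3
ee_pos: [394.0, -318.0, 207.8]
orientation: [-0.0, 0.745, 0.667, 0.0]
contact_force: [0.6, 0.6, 0.8]
finger_gap: 0.323
grasp_force: 0.0
```

```bash
python3 - <<'E'
from h import *
a=get_image("wrist")[:,:,::-1];t=get_image("top")[150:330,140:500,::-1]
im=np.hstack([cv2.resize(a,(400,300)),cv2.resize(t,(400,200))[:200].copy() if False else cv2.copyMakeBorder(cv2.resize(t,(400,200)),0,100,0,0,0)])
cv2.imwrite("pics/end.png",im)
E
```

```text
(no output)
```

View pics/end.png

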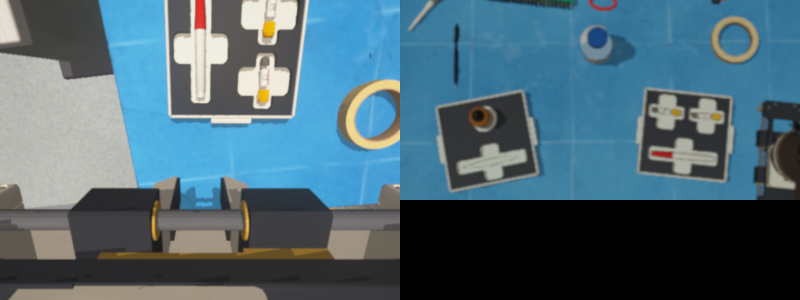

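Both tubes and the marker lie in their slots (left view, tubes at (268,20) and (263,80), marker at (200,50)). The staining kit and the bystanders are in place (right view).

```bash
python3 -c "
from cell import *
print(job_done())"
```

```text
the job is handed in; nothing more can be done
None
```

I placed all five items and handed the job in at about 55 s: the stain bottle is upright in its well, the tweezers, both tubes and the marker are in their slots, and the buffer bottle, ballpoint and tape roll were left alone.

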